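# Lock the cash box to the desk anchor with the quick-release pin

### The arm

A 6-joint arm with a two-finger parallel gripper is mounted at the origin on the work surface. World frame = base frame: x ahead of the robot, y to its left, z up, the work surface at z = 0. Lengths are in m, angles in rad, forces in N, time in s.
With the tool pointing down it reaches from about 0.3 to 0.875 m from the base axis. Payload 6.4 kg.
Tool frame: the origin (TCP) lies at the very end of the fingers, on their centre line; the grasp point (between the pads) lies 19 mm behind it; z points along the fingers, y is the line along which they close (so a half turn about z gives the same grasp; the last joint's range is limited). The gripper opens to 85 mm and grips with 20 to 120 N. Pads are 22 mm wide; open, the fingers measure 114 mm over their backs; the gripper's body (76 mm by 85 mm) begins 54 mm behind the grasp point. The pads swing forward as they close: fully open they stand 13 mm farther back than shut.
Start: joints at [-1.497, 0.181, 1.607, -0, 1.354, -0.206], TCP at [0.159, -0.553, 0.209] pointing down, gripper open.
Joint ranges: [-2.99, 2.99], [-0.89, 2.07], [0.3, 2.58], [-1.14, 4.28], [0, 2.63], [-3.12, 3.12]. Speed limits (rad/s): [2.57, 2.57, 3.01, 3.14, 3.14, 3.14].

### API

Orientations are given as a unit quaternion [w, x, y, z].
In Python, from bench import ctrl gives the robot as it stands.
- The arm moves only by the tool jog_arm, never from a script. Its argument "series" is a list that holds one entry, the list of rows, each a list of 7 numbers: the shift along the tool's x, y, z in mm, then the turn, a rotation vector about the tool's x, y, z in rad, then the finger opening in mm, from 0 to 85.4. In form: [[[tx, ty, tz, rx, ry, rz, gripper], ...]]. A call has exactly 10 rows; each row shifts and turns the commanded pose from where the row before left it, along the tool's axes as they then stand; what a row does not reach is not made up. A row lasts 1/10 s, in which the tool goes at most 50 mm and 8.59 degrees, less where a joint would pass 70% of its speed; a pose out of reach is approached as far as the arm can. A call with a gripper value outside its range is refused whole. The fingers move at their own pace and stop on an object; the grip force is fixed at half the most. Time passes only in rows, so rows that do not move let the fingers close, or fill a call up. It gives the time, the measured TCP pose, the force, the opening and the grip force at its end, in the units of the state.
- ctrl.get_obs(): the state, without advancing time (a new reading comes with each control period).
- ctrl.camera(name): name is "side" or "top" or "wrist"; returns a dict with "frame" (384x512x3 uint8, blue, green, red), "z_map" (384x512 float32, m along the optical axis (not along the pixel's ray), 0 where there is no reading), "fx", "fy", "cx", "cy" (pixels), "xyz" and "rotation" of the camera in the world. Camera axes: x right, y down, z forward; pixel columns grow to the right and rows downward; lengths in m; the calibration is good to about 2 mm. A picture is of the moment at which its call begins.
- ctrl.hand_in(): hands the job in; it is judged then, once.
The state is a dict: "time_s": time; "q": joint angles; "dq": joint speeds; "joint_efforts": joint torques, N m; "eef_pos": TCP position; "eef_rot": TCP orientation; "wrist_force": force on the tool from outside, world axes, zero at the start; "torque": the same for the moment, N m; "opening": opening from 0.0 (shut) to 1.0 (fully open); "grasp_force": force on a finger pad.
Only numpy, scipy, OpenCV 4.12 (cv2) and the standard library are available. Lean on these libraries where they do the work, as an engineer would, in place of code of your own. Each camera call takes 0.05 s, during which the arm holds its last target. There are 200 camera calls.

### The job

Lock up the red cash box for the night: swing the steel bar shut against its stop, take the ball-lock pin from its blue stand and set it in the hole of the yellow clevis, then press the pin's red button to slide the pin fully home through the bar and both plates, and let go so that its balls lock underneath. Never force the pin: a firm thumb's push of about 15 N is ample and 30 N on it is too much. Leave the other things on the desk where they are.

Things in the scene. Friction and masses are not known exactly. Their poses are not given: they have to be found in the camera images.
- anchor: Desk anchor, fixed: dark base plate 170 (x) x 320 (y) x 6 mm with a red cash box (146 x 186 mm, top at z 85 mm, centre at y +25 mm) and a steel column at (0, -160). Origin on the desk, z up; offsets below are in its axes, mm. A yellow clevis head is clamped on the column at a height that is NOT measured: z = h is its underside, h anywhere from 95 to 109 mm; find it by touch or sight.
- hole_axis (a point): Point on the vertical axis of the clevis holes, (0, -100) of the anchor, 60 mm over the desk whatever h is. Two plates 44 x 44 mm, centred on it, the lower with a 17 mm round hole: lower z = h to h+6, free space below; upper z = h+18 to h+54 (its flat top, the seat; nothing of the head is higher). The slot between opens to anchor -x. Upper hole: see bush_axis.
- bush_axis (a point): Same axis, 60 mm over the desk. The upper plate has a 26 mm hole with a brass bush in it, 8 mm thick, hole 17 mm. The bush is set with its rim 2 to 26 mm below the seat: NOT measured, and it stays put. The pin's balls come to rest on this rim, its sleeve on the seat around.
- bar_pivot (a point): Point on the bar's vertical pivot axis, (0, -160) of the anchor, 60 mm over the desk whatever h is. The steel bar is 34 mm wide, flat, z = h+8 to h+16. 60 mm from the pivot it has an 18 mm hole; 170 mm from the pivot stands its black upright knob, 18 mm in diameter, z = h+16 to h+56, to push or pull it by.
- bar (a joint): Angle a of the bar, rad: 0 = shut against its stop (bar along anchor +y, through the clevis slot and over the cash box, its hole on the axis of the clevis holes), up to 1.15 open, towards anchor -x: it points along (-sin a, cos a) of the anchor. It stays where it is left (pivot friction 0.12 N m).
- pin: Ball-lock pin, 0.11 to 0.19 kg, upright in its stand. z: along the pin, up; origin: centre of the underside of its relaxed yellow sleeve. Upwards: sprung yellow sleeve, 31 mm diameter, 0 to 6 mm; a gap; black round head to grip, 32 mm diameter, 11 to 41 mm; red button, 18 mm diameter, top at 49 mm. Downwards: steel shank 16 mm in diameter to -67 mm, then a tapered tip.
- pin_tip (a point): Tip of the pin, 74 mm below its origin, 7 mm in diameter; the taper widens to 16 mm in 7 mm of length. When the pin stands with its balls on the rim of the brass bush, its tip is 15 mm below the rim and its origin 58 mm above. From there to fully home it goes down 36 to 60 mm, as the bush is set (not known beforehand): over the last 4 mm the sleeve, on the seat, is squeezed, then it stops hard.
- pin_balls (a point): Centre of the ring of four 7 mm steel balls, 55 mm below the pin's origin. Button up: they stick out 3.5 mm, rest on the rim of a 17 mm hole and will not go in however hard the pin is pushed by its head. Button pressed: they draw in and the pin slides. Let go below the lower plate, they come out and lock the pin, its sleeve left squeezed by about 2 mm.
- pin_button (a joint): Red button on top of the pin, m: 0 up, 0.0045 fully pressed (3 N to start, 8 N at the bottom). The balls are fully drawn in beyond 0.004.
- pin_sleeve (a joint): Yellow sprung sleeve under the pin's head, m: 0 relaxed, 0.004 fully squeezed up (2 N to start, 4.4 N at the end). It stays squeezed only when the balls have locked below the lower plate.
- stand: Blue block, 64 x 64 x 82 mm, fixed to the desk, with a 26 mm hole in its top, in which the pin stands with its sleeve resting on the top face. Origin: centre of its underside, on the desk.
- stapler: Bystander: blue and black stapler, 140 x 36 x 46 mm. Origin: centre of its underside.
- badge_jar: Bystander: clear jar of coloured badges with black lid, 74 mm wide, 93 mm tall. Origin: centre of its underside.
- mug: Bystander: white mug, 80 mm wide, 92 mm tall. Origin: centre of its underside.
- stamp: Bystander: wooden rubber stamp, base 50 x 30 mm, 70 mm tall. Origin: centre of its underside.
- tape: Bystander: black tape dispenser, 150 x 55 mm, 90 mm tall. Origin: centre of its underside.
- calculator: Bystander: grey calculator, 120 x 75 x 16 mm. Origin: centre of its underside.
- punch: Bystander: grey and black hole punch, 100 x 120 mm, 70 mm tall. Origin: centre of its underside.

How it is judged:
By the outcome, as a careful person would: the job done as asked, in the order asked, and still so for the second after the job is handed in, with the robot touching nothing.
It also fails if it takes over 64 s, if anything falls off the work surface, if the arm or the gripper's body presses on something with over 40 N, if the wrist force passes 120 N, or if a joint passes its speed limit or range.

## Working session

There is one attempt and no reset: what is moved stays moved. The work goes in short steps, Python scripts to look and compute and a tool call to move; the robot and the scene stay as the last step left them, time stands still between calls to the robot, and variables do not carry over. Pictures are saved under pics/ and viewed, at most 10 in all, crops included, and the job is handed in when it is done.

Besides the shell and the picture viewer there is one more tool, called after "Call:" by a JSON object that holds its "name" and its "arguments", one argument or row to a line. jog_arm: Moves the arm, as the interface text tells. Its arguments: {"type":"object","properties":{"series":{"type":"array"}},"required":["series"]}

```bash
mkdir -p pics; ls
cat > h.py <<'E'
import numpy as np, cv2
from bench import ctrl
def cam(n):
    c=ctrl.camera(n); return c
def pts(c,mask):
    v,u=np.nonzero(mask&(c["z_map"]>0)); z=c["z_map"][v,u]
    P=np.stack([(u-c["cx"])/c["fx"]*z,(v-c["cy"])/c["fy"]*z,z],1)
    return P@rot(c).T+np.array(c["xyz"])
def rot(c):
    R=np.array(c["rotation"],float)
    if R.shape==(3,3): return R
    from scipy.spatial.transform import Rotation as Ro
    return Ro.from_quat([R[1],R[2],R[3],R[0]]).as_matrix()
def ray(c,u,v,z):
    d=rot(c)@np.array([(u-c["cx"])/c["fx"],(v-c["cy"])/c["fy"],1]); o=np.array(c["xyz"])
    return o+d*(z-o[2])/d[2]
def hsv(c,lo,hi):
    return cv2.inRange(cv2.cvtColor(c["frame"],cv2.COLOR_BGR2HSV),np.array(lo),np.array(hi))>0
E
python3 - <<'E'
from h import *
import pickle
C={n:cam(n) for n in("top","side","wrist")}
pickle.dump(C,open("c0.pkl","wb"))
for n in C: 
    c=C[n]; print(n,c["xyz"],np.array(c["rotation"]).round(3).tolist(),c["fx"],c["cx"],c["cy"])
cv2.imwrite("pics/a.png",np.hstack([cv2.resize(C["top"]["frame"],(800,600))])); cv2.imwrite("pics/b.png",cv2.resize(C["side"]["frame"],(800,600)))
print(ctrl.get_obs())
E
```

```text
pics
top [0.37820049 0.03639457 1.40678101] [-0.033, 0.713, -0.7, 0.036] 494.7482252621366 260.0879545973768 194.3189047040938
side [0.3566383  0.84961011 1.06330608] [0.035, -0.087, 0.933, -0.347] 477.33444943165847 250.3948545436755 183.33229659144774
wrist [ 0.23686263 -0.53073675  0.3729188 ] [0.128, 0.788, -0.594, -0.097] 279.2663388440568 253.06096995500343 193.61909200963902
{'time_s': 0.15, 'q': array([-1.49729282e+00,  1.81380049e-01,  1.60773394e+00,  1.64614979e-06,
        1.35380344e+00, -2.06280411e-01]), 'dq': array([ 1.54955443e-03, -7.28028804e-04, -2.69753508e-03, -8.82070252e-04,
        2.64186636e-05, -8.22560655e-04]), 'joint_efforts': array([ 1.49799060e-03, -4.45258713e+01, -3.51691067e+01, -2.27212358e-04,
        5.77935498e-03,  4.06535179e-06]), 'eef_pos': array([ 0.15878092, -0.55219366,  0.20850714]), 'eef_rot': array([-6.60871876e-04,  9.90230874e-01,  1.39435925e-01,  4.47442608e-05]), 'wrist_force': array([ 0.0185771 , -0.46577807, -0.85562484]), 'torque': array([ 0.01633605, -0.04838069,  0.02472332]), 'grasp_force': 0.0, 'opening': 0.9991953768947757}
```

View pics/a.png

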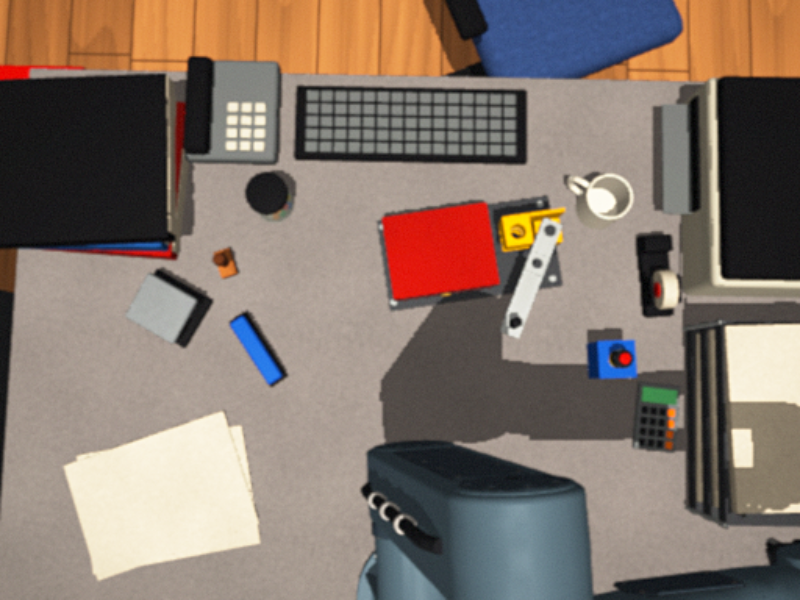

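View pics/b.png

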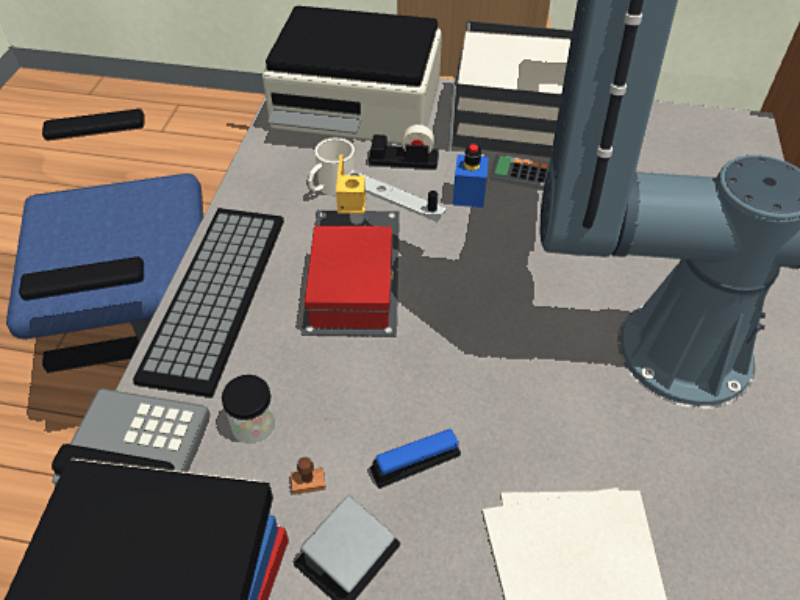

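The top view shows the red box at (440,250), the clevis at (520,230), the bar open from its pivot (548,230) to the knob (515,322), and the blue stand with the pin at (613,360), all in 800x600 pixels. The side view shows the clevis at (351,185), the knob at (432,200) and the pin at (473,155).

```bash
cat > m.py <<'E'
from h import *
import pickle
C=pickle.load(open("c0.pkl","rb"))
from scipy.ndimage import label
def big(m,roi=None):
    if roi is not None:
        k=np.zeros_like(m);k[roi[1]:roi[3],roi[0]:roi[2]]=1;m=m&k
    l,n=label(m); s=np.bincount(l.ravel());s[0]=0
    return l==s.argmax()
S=.64
rois={"top":dict(box=(220,120,340,210),yel=(310,120,370,165),stand=(360,205,420,250),btn=(380,210,420,245),knob=(310,190,345,220),bar=(310,130,370,220)),
"side":dict(box=(185,130,260,220),yel=(210,95,240,140),stand=(285,90,315,135),btn=(290,88,315,108),knob=(265,115,290,140),bar=(225,105,290,145))}
cols=dict(box=((0,180,120),(8,255,255)),yel=((18,120,100),(35,255,255)),stand=((105,150,60),(125,255,255)),btn=((0,170,120),(8,255,255)),knob=((0,0,0),(179,120,60)),bar=((0,0,140),(179,40,255)))
for n in("top","side"):
    c=C[n]
    for k in cols:
        m=big(hsv(c,*cols[k]),rois[n][k])
        P=pts(c,m); v,u=np.nonzero(m)
        zt=np.percentile(P[:,2],95)
        T=P[abs(P[:,2]-zt)<.006]
        r=cv2.minAreaRect((T[:,:2]*1000).astype(np.float32))
        print(n,k,m.sum(),"uv",u.mean().round(1),v.mean().round(1),"z5/95",np.percentile(P[:,2],[5,50,95]).round(4),"top mean",T.mean(0).round(4),"rect",[np.round(x,1) for x in r])
E
python3 m.py
```

```text
top box 3655 uv 281.4 160.3 z5/95 [0.0795 0.0842 0.0888] top mean [ 0.5986 -0.0241  0.0856] rect [array([600.2, -24.5]), array([145.6, 184.3]), np.float64(9.4)]
top yel 656 uv 334.8 145.5 z5/95 [0.0054 0.1532 0.1619] top mean [ 0.6301 -0.1555  0.1595] rect [array([ 629.7, -177. ]), array([ 50.7, 103.3]), np.float64(10.0)]
top stand 556 uv 390.1 229.9 z5/95 [0.0203 0.0799 0.0875] top mean [ 0.4213 -0.3268  0.0834] rect [array([ 418.5, -329.1]), array([61.4, 61.3]), np.float64(1.1)]
top btn 43 uv 399.4 229.0 z5/95 [0.1216 0.1293 0.1347] top mean [ 0.4185 -0.3303  0.1314] rect [array([ 419.1, -330.3]), array([13.6, 15.1]), np.float64(55.3)]
top knob 31 uv 329.4 205.8 z5/95 [0.1447 0.1599 0.1636] top mean [ 0.4731 -0.1446  0.1613] rect [array([ 473. , -144.3]), array([ 8.9, 14.2]), np.float64(44.4)]
top bar 2643 uv 350.6 184.6 z5/95 [-0.0052  0.0012  0.1237] top mean [ 0.553  -0.1778  0.1214] rect [array([ 550.8, -176.7]), array([ 34.5, 207.5]), np.float64(69.1)]
side box 2543 uv 223.6 169.4 z5/95 [0.0821 0.0853 0.0886] top mean [ 0.6019 -0.0179  0.0857] rect [array([602.9, -22.7]), arra
[... 152 characters left out ...]
4.8]), array([ 48.6, 112.4]), np.float64(12.1)]
side stand 549 uv 300.5 116.9 z5/95 [0.0092 0.0627 0.085 ] top mean [ 0.4205 -0.3212  0.0825] rect [array([ 420.3, -327.8]), array([63.1, 70.9]), np.float64(2.9)]
side btn 23 uv 302.7 94.0 z5/95 [0.1232 0.1305 0.1335] top mean [ 0.4199 -0.328   0.1307] rect [array([ 419.8, -327.2]), array([17.3, 17.1]), np.float64(66.8)]
side knob 67 uv 276.4 127.9 z5/95 [0.1294 0.151  0.1639] top mean [ 0.4745 -0.1432  0.1616] rect [array([ 475. , -143.6]), array([14.6, 10.7]), np.float64(19.3)]
side bar 1616 uv 260.5 122.6 z5/95 [-0.0033  0.0013  0.124 ] top mean [ 0.5428 -0.1723  0.1224] rect [array([ 552. , -175.6]), array([ 38.2, 206.4]), np.float64(67.8)]
```

```bash
cat > plan.py <<'E'
from h import *
from scipy.spatial.transform import Rotation as Ro
# way: list of (x,y,z mm, azimuth of tool y deg, opening, nrows); pads to multiple of 10
def plan(way,start=None):
    o=ctrl.get_obs()
    p=np.array(o["eef_pos"])*1000; q=o["eef_rot"]
    R=Ro.from_quat([q[1],q[2],q[3],q[0]])
    y=R.as_matrix()[:,1]; az=np.degrees(np.arctan2(y[1],y[0]))
    if start is not None: p=np.array(start[:3],float); az=start[3]
    rows=[]
    for x,yy,z,a,g,n in way:
        t=np.array([x,yy,z],float)
        for i in range(n):
            k=n-i; d=(t-p)/k; da=((a-az))/k
            ax=np.radians(az+90); ay=np.radians(az)
            s=[np.round(d@[np.cos(ax),np.sin(ax),0],1),np.round(d@[np.cos(ay),np.sin(ay),0],1),np.round(-d[2],1)]
            rz=np.round(-np.radians(da),3)
            rows.append([float(v) for v in s]+[0,0,float(rz),g])
            p=p+s[0]*np.array([np.cos(ax),np.sin(ax),0])+s[1]*np.array([np.cos(ay),np.sin(ay),0])-[0,0,s[2]]
            az-=np.degrees(rz)
    while len(rows)%10: rows.append([0,0,0,0,0,0,rows[-1][-1]])
    for i in range(0,len(rows),10): print([rows[i:i+10]])
    print("end",p.round(1),round(az,1))
E
python3 - <<'E'
from plan import *
plan([(473.5,-144,190,68.6,60,18),(473.5,-144,190,68.6,34,2)])
E
```

```text
[[[23.1, -17.0, 1.0, 0, 0, -0.138, 60], [25.2, -13.6, 1.0, 0, 0, -0.138, 60], [26.8, -10.0, 1.0, 0, 0, -0.138, 60], [27.9, -6.3, 1.0, 0, 0, -0.138, 60], [28.5, -2.4, 1.0, 0, 0, -0.138, 60], [28.6, 1.6, 1.0, 0, 0, -0.138, 60], [28.1, 5.5, 1.0, 0, 0, -0.138, 60], [27.1, 9.3, 1.0, 0, 0, -0.138, 60], [25.5, 13.0, 1.1, 0, 0, -0.138, 60], [23.5, 16.4, 1.0, 0, 0, -0.138, 60]]]
[[[21.0, 19.4, 1.1, 0, 0, -0.139, 60], [18.1, 22.2, 1.0, 0, 0, -0.138, 60], [14.9, 24.4, 1.1, 0, 0, -0.139, 60], [11.4, 26.3, 1.0, 0, 0, -0.138, 60], [7.7, 27.6, 1.1, 0, 0, -0.139, 60], [3.8, 28.4, 1.0, 0, 0, -0.138, 60], [-0.2, 28.7, 1.1, 0, 0, -0.139, 60], [-4.1, 28.3, 1.0, 0, 0, -0.138, 60], [-0.0, 0.0, 0.0, 0, 0, -0.0, 34], [-0.0, 0.0, 0.0, 0, 0, -0.0, 34]]]
end [ 473.5 -144.   190. ] 68.6
```

Call:
{"name": "jog_arm", "arguments": {
  "series": [
    [[23, -17, 1, 0, 0, -0.138, 60], [25, -13.5, 1, 0, 0, -0.138, 60], [27, -10, 1, 0, 0, -0.138, 60], [28, -6, 1, 0, 0, -0.138, 60], [28.5, -2.5, 1, 0, 0, -0.138, 60], [28.5, 1.5, 1, 0, 0, -0.138, 60], [28, 5.5, 1, 0, 0, -0.138, 60], [27, 9.5, 1, 0, 0, -0.138, 60], [25.5, 13, 1, 0, 0, -0.138, 60], [23.5, 16.5, 1, 0, 0, -0.138, 60]]
  ]
}}

```text
time_s: 1.15
eef_pos: [0.3343, -0.3252, 0.199]
eef_rot: [-0.0, 0.673, 0.74, 0.0]
wrist_force: [0.2, -0.4, 0.6]
opening: 0.704
grasp_force: 0.0
```

Call:
{"name": "jog_arm", "arguments": {
  "series": [
    [[21, 19.5, 1, 0, 0, -0.138, 60], [18, 22, 1, 0, 0, -0.138, 60], [15, 24.5, 1, 0, 0, -0.138, 60], [11.5, 26, 1, 0, 0, -0.138, 60], [7.5, 27.5, 1, 0, 0, -0.138, 60], [4, 28.5, 1, 0, 0, -0.138, 60], [0, 28.5, 1, 0, 0, -0.138, 60], [-4, 28.5, 1, 0, 0, -0.138, 50], [0, 0, 0, 0, 0, 0, 40], [0, 0, 0, 0, 0, 0, 40]]
  ]
}}

```text
time_s: 2.15
eef_pos: [0.4733, -0.1447, 0.1909]
eef_rot: [-0.0, 0.188, 0.982, -0.0]
wrist_force: [-1.7, -0.6, -0.4]
opening: 0.475
grasp_force: 0.0
```

Run:
```python
from h import *
import pickle
o=ctrl.get_obs(); print(o["time_s"],o["eef_pos"],o["eef_rot"],o["q"],o["opening"],o["wrist_force"])
c=cam("wrist"); pickle.dump(c,open("c1.pkl","wb")); print(c["xyz"])
cv2.imwrite("pics/c.png",c["frame"])
```

```text
2.15 [ 0.47328369 -0.14465138  0.19085982] [-4.30353534e-04  1.87747639e-01  9.82217204e-01 -4.71661504e-05] [-5.36683266e-01  1.80944462e-02  1.82277131e+00 -3.96334814e-04
  1.30150394e+00 -1.72963696e+00] 0.47457072564151725 [-1.71050075 -0.55665722 -0.36848978]
[ 0.39794761 -0.11550916  0.35544545]
```

View pics/c.png

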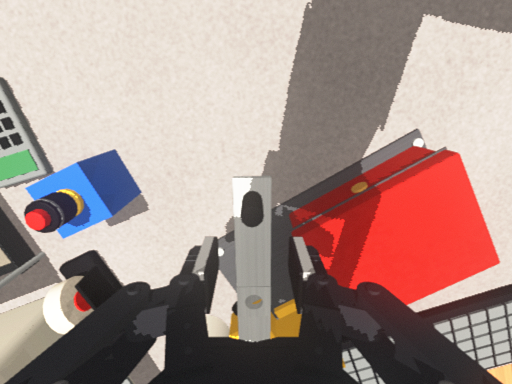

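The wrist view shows the knob at (252,208), centred between the fingers (205 and 305), with the bar hole at (254,301), the stand at (85,190) and the pin's button at (37,219).

```bash
cat > m2.py <<'E'
from h import *
import pickle
c=pickle.load(open("c1.pkl","rb"))
def sub(m,r): k=np.zeros_like(m);k[r[1]:r[3],r[0]:r[2]]=1;return m&k
Z={}
m=sub(hsv(c,(0,0,0),(179,160,70)),(238,185,268,232)); P=pts(c,m); zt=np.percentile(P[:,2],90); T=P[P[:,2]>zt-.006]
print("knob",zt,T.mean(0), cv2.minEnclosingCircle((T[:,:2]*1000).astype(np.float32)))
m=sub(hsv(c,(0,150,100),(8,255,255)),(20,200,55,235)); P=pts(c,m); zt=np.percentile(P[:,2],90); T=P[P[:,2]>zt-.003]
print("btn",zt,T.mean(0), cv2.minEnclosingCircle((T[:,:2]*1000).astype(np.float32)))
m=sub(hsv(c,(105,120,40),(125,255,255)),(20,140,150,240)); P=pts(c,m); zt=np.percentile(P[:,2],80); T=P[abs(P[:,2]-.082)<.005]
print("stand",zt,cv2.minAreaRect((T[:,:2]*1000).astype(np.float32)))
m=sub(hsv(c,(0,150,100),(8,255,255)),(280,100,510,310)); P=pts(c,m); T=P[abs(P[:,2]-.085)<.005]
print("box",cv2.minAreaRect((T[:,:2]*1000).astype(np.float32)),T[:,2].mean())
E
python3 m2.py
```

```text
knob 0.16208819394573853 [ 0.47284203 -0.14643631  0.16114373] ((473.6399230957031, -146.81405639648438), 8.668943405151367)
btn 0.13164512146135499 [ 0.41949774 -0.33012469  0.13081851] ((419.7643737792969, -330.45867919921875), 8.750822067260742)
stand 0.08209943288690766 ((419.68731689453125, -330.7066345214844), (63.80257034301758, 66.10711669921875), 3.062351942062378)
box ((600.99853515625, -21.882949829101562), (145.5069122314453, 175.86502075195312), 9.362947463989258) 0.08446849265892542
```

Run:
```python
from plan import *
w=[(473.5,-146,134,68.6,40,4)]
pv=np.array([631.5,-206.3])
for th in np.linspace(158.6,99,15)[1:]:
    w.append((pv[0]+170*np.cos(np.radians(th)),pv[1]+170*np.sin(np.radians(th)),134,th-90,40,1))
w.append(w[-1][:5]+(2,))
plan(w)
```

```text
[[[-0.2, -0.1, 14.2, 0, 0, -0.001, 40], [-0.2, -0.2, 14.2, 0, 0, -0.001, 40], [-0.1, -0.1, 14.3, 0, 0, -0.002, 40], [-0.2, -0.2, 14.2, 0, 0, -0.001, 40], [0.4, 14.2, 0.0, 0, 0, 0.074, 40], [-0.4, 12.6, 0.0, 0, 0, 0.074, 40], [-0.5, 12.6, 0.0, 0, 0, 0.074, 40], [-0.5, 12.6, 0.0, 0, 0, 0.075, 40], [-0.4, 12.6, 0.0, 0, 0, 0.074, 40], [-0.5, 12.7, 0.0, 0, 0, 0.074, 40]]]
[[[-0.5, 12.6, 0.0, 0, 0, 0.075, 40], [-0.5, 12.6, 0.0, 0, 0, 0.074, 40], [-0.4, 12.6, 0.0, 0, 0, 0.074, 40], [-0.5, 12.6, 0.0, 0, 0, 0.075, 40], [-0.5, 12.6, 0.0, 0, 0, 0.074, 40], [-0.4, 12.7, 0.0, 0, 0, 0.074, 40], [-0.5, 12.6, 0.0, 0, 0, 0.074, 40], [-0.5, 12.6, 0.0, 0, 0, 0.075, 40], [0.0, 0.0, 0.0, 0, 0, -0.0, 40], [0.0, 0.0, 0.0, 0, 0, -0.0, 40]]]
end [604.9 -38.4 134. ] 9.0
```

Call:
{"name": "jog_arm", "arguments": {
  "series": [
    [[0, 0, 14.2, 0, 0, 0, 40], [0, 0, 14.2, 0, 0, 0, 40], [0, 0, 14.2, 0, 0, 0, 40], [0, 0, 14.2, 0, 0, 0, 40], [0, 13, 0, 0, 0, 0.074, 40], [-0.5, 12.6, 0, 0, 0, 0.074, 40], [-0.5, 12.6, 0, 0, 0, 0.074, 40], [-0.5, 12.6, 0, 0, 0, 0.074, 40], [-0.5, 12.6, 0, 0, 0, 0.074, 40], [-0.5, 12.6, 0, 0, 0, 0.074, 40]]
  ]
}}

```text
time_s: 3.2
eef_pos: [0.5146, -0.0831, 0.133]
eef_rot: [-0.001, 0.402, 0.916, -0.0]
wrist_force: [-0.1, -0.0, 0.3]
opening: 0.472
grasp_force: 0.5
```

Call:
{"name": "jog_arm", "arguments": {
  "series": [
    [[-0.5, 12.6, 0, 0, 0, 0.074, 40], [-0.5, 12.6, 0, 0, 0, 0.074, 40], [-0.5, 12.6, 0, 0, 0, 0.074, 40], [-0.5, 12.6, 0, 0, 0, 0.074, 40], [-0.5, 12.6, 0, 0, 0, 0.074, 40], [-0.5, 12.6, 0, 0, 0, 0.074, 40], [-0.5, 12.6, 0, 0, 0, 0.074, 40], [-0.5, 12.6, 0, 0, 0, 0.075, 40], [0, 0, 0, 0, 0, 0, 40], [0, 0, 0, 0, 0, 0, 40]]
  ]
}}

```text
time_s: 4.2
eef_pos: [0.6043, -0.0401, 0.1333]
eef_rot: [-0.001, 0.65, 0.76, -0.0]
wrist_force: [0.0, -0.9, -0.9]
opening: 0.47
grasp_force: 0.0
```

Call:
{"name": "jog_arm", "arguments": {
  "series": [
    [[0, 2, 0, 0, 0, 0, 40], [0, 2, 0, 0, 0, 0, 40], [0, 1, 0, 0, 0, 0, 40], [0, 1, 0, 0, 0, 0, 40], [0, 1, 0, 0, 0, 0, 40], [0, 0.5, 0, 0, 0, 0, 40], [0, 0.5, 0, 0, 0, 0, 40], [0, 0, 0, 0, 0, 0, 40], [0, 0, 0, 0, 0, 0, 40], [0, 0, 0, 0, 0, 0, 40]]
  ]
}}

```text
time_s: 5.2
eef_pos: [0.6131, -0.0381, 0.1345]
eef_rot: [0.0, 0.65, 0.76, 0.0]
wrist_force: [-1.0, 0.4, -0.3]
opening: 0.471
grasp_force: 0.2
```

Call:
{"name": "jog_arm", "arguments": {
  "series": [
    [[0, 0.7, 0, 0, 0, 0, 40], [0, 0.7, 0, 0, 0, 0, 40], [0, 0.6, 0, 0, 0, 0, 40], [0, 0.5, 0, 0, 0, 0, 40], [0, 0.5, 0, 0, 0, 0, 40], [0, 0, 0, 0, 0, 0, 40], [0, 0, 0, 0, 0, 0, 40], [0, 0, 0, 0, 0, 0, 40], [0, 0, 0, 0, 0, 0, 40], [0, 0, 0, 0, 0, 0, 40]]
  ]
}}

```text
time_s: 6.2
eef_pos: [0.6161, -0.0378, 0.1344]
eef_rot: [0.0, 0.65, 0.76, 0.0]
wrist_force: [0.0, 0.2, 0.5]
opening: 0.467
grasp_force: 0.1
```

Call:
{"name": "jog_arm", "arguments": {
  "series": [
    [[0, 0.8, 0, 0, 0, 0, 40], [0, 0.8, 0, 0, 0, 0, 40], [0, 0.7, 0, 0, 0, 0, 40], [0, 0.7, 0, 0, 0, 0, 40], [0, 0, 0, 0, 0, 0, 40], [0, 0, 0, 0, 0, 0, 40], [0, 0, 0, 0, 0, 0, 40], [0, 0, 0, 0, 0, 0, 40], [0, 0, 0, 0, 0, 0, 40], [0, 0, 0, 0, 0, 0, 40]]
  ]
}}

```text
time_s: 7.2
eef_pos: [0.6169, -0.0376, 0.1341]
eef_rot: [-0.002, 0.65, 0.76, -0.002]
wrist_force: [-8.9, -1.8, 5.0]
opening: 0.469
grasp_force: 4.7
```

Run:
```python
from h import *
import pickle
o=ctrl.get_obs(); print(o["time_s"],o["eef_pos"],o["wrist_force"],o["q"])
c=cam("wrist"); pickle.dump(c,open("c2.pkl","wb"))
t=cam("top"); pickle.dump(t,open("c2t.pkl","wb"))
cv2.imwrite("pics/d.png",np.hstack([cv2.resize(c["frame"],(400,300)),cv2.resize(t["frame"][100:220,220:380],(400,300))]))
```

```text
7.2 [ 0.61687316 -0.03755565  0.13406126] [-8.89177617 -1.78959808  5.0225154 ] [-0.25168031  0.35084926  1.55483706 -0.00170962  1.24069521 -0.40722666]
```

View pics/d.png

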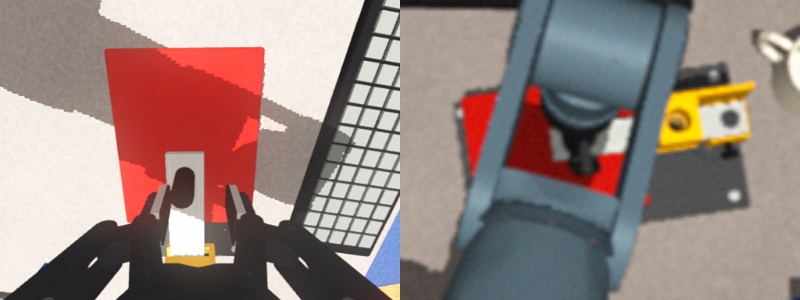

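The left half (wrist) shows the bar along the box with the knob at (183,187) against the left finger. The right half (top) shows the bar through the clevis slot and the bore in the yellow clevis at (680,118), so the bar is shut and pressing on its stop at 9 N.

Call:
{"name": "jog_arm", "arguments": {
  "series": [
    [[0, -3, 0, 0, 0, 0, 40], [0, -4, 0, 0, 0, 0, 40], [0, -2, 0, 0, 0, 0, 40], [0, 0, -15, 0, 0, 0, 40], [0, 0, -25, 0, 0, 0, 50], [0, 0, -35, 0, 0, 0, 60], [0, 0, -35, 0, 0, 0, 70], [-18, 6, -6, 0, 0, 0, 70], [-25, 0, 0, 0, 0, 0, 70], [-25, 0, 0, 0, 0, 0, 70]]
  ]
}}

```text
time_s: 8.3
eef_pos: [0.6276, -0.1054, 0.2528]
eef_rot: [0.002, 0.649, 0.76, 0.001]
wrist_force: [0.2, 0.4, -0.9]
opening: 0.818
grasp_force: 0.0
```

Call:
{"name": "jog_arm", "arguments": {
  "series": [
    [[-25, 0, 0, 0, 0, 0, 70], [-25, 0, 0, 0, 0, 0, 70], [-25, 0, 0, 0, 0, 0, 70], [-20, 0, 0, 0, 0, 0, 70], [-12, 0, 0, 0, 0, 0, 70], [-6, 0, 0, 0, 0, 0, 70], [0, 0, 0, 0, 0, 0, 70], [0, 0, 0, 0, 0, 0, 70], [0, 0, 0, 0, 0, 0, 70], [0, 0, 0, 0, 0, 0, 70]]
  ]
}}

```text
time_s: 9.3
eef_pos: [0.6442, -0.2156, 0.2505]
eef_rot: [-0.0, 0.649, 0.76, 0.0]
wrist_force: [0.6, -0.2, -0.3]
opening: 0.822
grasp_force: 0.0
```

Run:
```python
from h import *
import pickle
o=ctrl.get_obs(); print(o["time_s"],o["eef_pos"],o["eef_rot"],o["wrist_force"],o["q"])
c=cam("wrist"); pickle.dump(c,open("c3.pkl","wb")); print(c["xyz"])
cv2.imwrite("pics/e.png",c["frame"])
```

```text
9.3 [ 0.64424806 -0.21559186  0.25054289] [-4.78848080e-07  6.49463203e-01  7.60393019e-01  7.61584994e-05] [ 0.63315715 -0.2059504  -0.34569004] [-4.97281454e-01  3.82484780e-01  1.27236516e+00  1.49711720e-04
  1.48671196e+00 -6.54333794e-01]
[ 0.63154838 -0.13621652  0.41505537]
```

View pics/e.png

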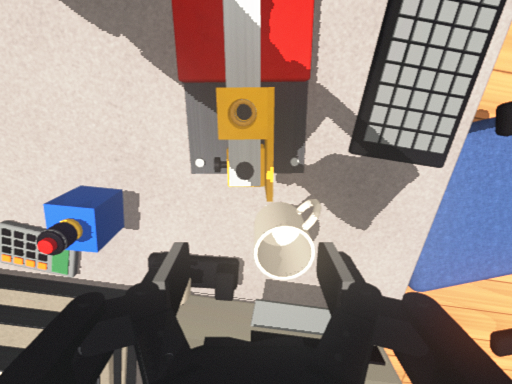

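The clevis seat is at (245,113) with the bore centred near (243,111). The bar lies straight through the slot, the pin's button is at (46,245), and the mug at (285,245) is clear.

Run:
```python
from h import *
import pickle
c=pickle.load(open("c3.pkl","rb"))
Z=np.zeros((384,512),bool)
v,u=np.mgrid[0:384,0:512]
P=(np.dstack([(u-c["cx"])/c["fx"]*c["z_map"],(v-c["cy"])/c["fy"]*c["z_map"],c["z_map"]])@rot(c).T)+np.array(c["xyz"])
W=P[80:145,210:280]
z=W[...,2]
print((z[::3,::3]*1000).round(0).astype(int))
m=(z>.150)&(z<.17)
T=W[m]; print("seat z",np.median(T[:,2]),"rect",cv2.minAreaRect((T[:,:2]*1000).astype(np.float32)))
# hole: low region inside the seat
from scipy.ndimage import label,binary_fill_holes
l,n=label(m); s=np.bincount(l.ravel());s[0]=0; seat=l==s.argmax()
hole=binary_fill_holes(seat)&~seat
vv,uu=np.nonzero(hole); print(hole.sum(),uu.mean()+210,vv.mean()+80, "center",ray(c,uu.mean()+210,vv.mean()+80,np.median(T[:,2])))
print("bore z", np.percentile(z[hole],[5,25,50,75,95]).round(4))
ct=max(cv2.findContours(hole.astype(np.uint8),0,1)[0],key=cv2.contourArea); print(cv2.fitEllipse(ct))
bt=P[20:80,225:262]; print("bar z",np.median(bt[...,2][(bt[...,2]>.11)&(bt[...,2]<.13)]))
h=P[...,0:3][hsv(c,(0,150,100),(8,255,255))&(v>225)&(v<262)&(u<70)]; zt=np.percentile(h[:,2],90);h=h[h[:,2]>zt-.003];print("btn",zt,cv2.minEnclosingCircle((h[:,:2]*1000).astype(np.float32)))
# seat outer contour rectified on seat plane, and knob/bar edges directions
bm=(P[...,2]>.116)&(P[...,2]<.128)&(v<85)&(u>215)&(u<270); B=P[bm]; print("bar",cv2.minAreaRect((B[:,:2]*1000).astype(np.float32)),B.mean(0))
```

```text
[[ 83  83  83  84  83  82 122 121 122 121 123 123 122 122 121 123 122  84
   82  83  82  83  82  84]
 [  4   6   6   6   5   6 120 121 122 121 121 120 122 121 122 121 122   5
    6   6   6   5   5   5]
 [  7   7   7   6   5   6 121 123 122 123 122 122 121 122 122 122 120   5
    5   7   6   7   5   5]
 [  6   4   6 415 160 160 160 159 159 161 160 161 160 160 160 161 159 159
  160 158 160 160   6   6]
 [  5   7   5 160 160 159 160 158 160 159 160 160 158 160 159 160 160 159
  160 160 160 160   5   6]
 [  7   6   5 159 161 161 160 160 159 160 159 160 159 159 161 159 159 158
  159 160 161 159   6   7]
 [  4   7   5 158 159 161 159 159 159 160 160 160 158 160 160 160 160 159
  161 160 159 161   5   5]
 [  6   7   8 159 159 159 159 161 153 136 137 137 138 137 160 161 159 159
  160 159 161 159   7   5]
 [  6   6   7 160 159 159 161 153 136 137 112   6 134 135 136 160 159 161
  160 161 158 160   5   7]
 [  6   4   6 159 160 160 159 132 137 111   7   7   6   5 137 137 159 160
  161 160 159 160   5   5]
 [  6   6   7 159 160 159 157 136 136   5   4   7   7   6 138 137 160 160
  160 159 159 15
[... 1041 characters left out ...]
6   6   6 122 122 120 121 121 121 122 122 121 121   4
    5 159 159 159   6   5]]
seat z 0.15967667817787062 rect ((626.8529663085938, -150.4588165283203), (50.105594635009766, 48.7404899597168), 8.956216812133789)
666 242.46696696696696 112.91741741741743 center [ 0.62371982 -0.14791996  0.15967668]
bore z [0.0049 0.0066 0.1353 0.1365 0.1454]
((32.530364990234375, 32.922935485839844), (27.457855224609375, 28.584394454956055), 168.7963104248047)
bar z 0.12164095167239211
btn 0.1316564065201955 ((420.48004150390625, -330.0671691894531), 9.03079891204834)
bar ((613.24853515625, -87.66004943847656), (33.70044708251953, 71.34980010986328), 9.491543769836426) [ 0.61328449 -0.08639448  0.12164787]
```

Run:
```python
from plan import *
plan([(420,-330.3,250,9.5,60,9),(420,-330.3,250,9.5,60,2),(420,-330.3,130,9.5,60,5),(420,-330.3,90,9.5,60,4)])
```

```text
[[[-8.7, -26.6, 0.1, 0, 0, -0.001, 60], [-8.6, -26.6, 0.1, 0, 0, -0.001, 60], [-8.6, -26.6, 0.0, 0, 0, -0.001, 60], [-8.6, -26.6, 0.1, 0, 0, -0.001, 60], [-8.6, -26.6, 0.0, 0, 0, -0.001, 60], [-8.6, -26.7, 0.1, 0, 0, -0.001, 60], [-8.5, -26.7, 0.0, 0, 0, -0.001, 60], [-8.5, -26.6, 0.1, 0, 0, -0.001, 60], [-8.4, -26.7, 0.0, 0, 0, -0.001, 60], [-0.0, 0.0, 0.0, 0, 0, 0.0, 60]]]
[[[-0.0, 0.0, 0.0, 0, 0, 0.0, 60], [-0.0, 0.0, 24.0, 0, 0, 0.0, 60], [-0.0, 0.0, 24.0, 0, 0, 0.0, 60], [-0.0, 0.0, 24.0, 0, 0, 0.0, 60], [-0.0, 0.0, 24.0, 0, 0, 0.0, 60], [-0.0, 0.0, 24.0, 0, 0, 0.0, 60], [-0.0, 0.0, 10.0, 0, 0, 0.0, 60], [-0.0, 0.0, 10.0, 0, 0, 0.0, 60], [-0.0, 0.0, 10.0, 0, 0, 0.0, 60], [-0.0, 0.0, 10.0, 0, 0, 0.0, 60]]]
end [ 420.  -330.3   90. ] 9.5
```

Call:
{"name": "jog_arm", "arguments": {
  "series": [
    [[-8.6, -26.6, 0, 0, 0, 0, 60], [-8.6, -26.6, 0, 0, 0, 0, 60], [-8.6, -26.6, 0, 0, 0, 0, 60], [-8.6, -26.6, 0, 0, 0, 0, 60], [-8.6, -26.6, 0, 0, 0, 0, 60], [-8.6, -26.6, 0, 0, 0, 0, 60], [-8.6, -26.6, 0, 0, 0, 0, 60], [-8.6, -26.6, 0, 0, 0, 0, 60], [-8.6, -26.6, 0, 0, 0, -0.008, 60], [0, 0, 0, 0, 0, 0, 60]]
  ]
}}

```text
time_s: 10.35
eef_pos: [0.4177, -0.3312, 0.2507]
eef_rot: [0.0, 0.648, 0.762, -0.0]
wrist_force: [0.2, -0.3, 0.2]
opening: 0.702
grasp_force: 0.0
```

Call:
{"name": "jog_arm", "arguments": {
  "series": [
    [[0, 0, 0, 0, 0, 0, 60], [0, 0, 20, 0, 0, 0, 60], [0, 0, 20, 0, 0, 0, 60], [0, 0, 20, 0, 0, 0, 60], [0, 0, 20, 0, 0, 0, 60], [0, 0, 10, 0, 0, 0, 60], [0, 0, 0, 0, 0, 0, 60], [0, 0, 0, 0, 0, 0, 60], [0, 0, 0, 0, 0, 0, 60], [0, 0, 0, 0, 0, 0, 60]]
  ]
}}

```text
time_s: 11.35
eef_pos: [0.4203, -0.3307, 0.1615]
eef_rot: [0.001, 0.647, 0.763, -0.0]
wrist_force: [0.2, 1.0, 0.2]
opening: 0.703
grasp_force: 0.0
```

Run:
```python
from h import *
import pickle
o=ctrl.get_obs(); print(o["time_s"],o["eef_pos"],o["eef_rot"],o["opening"])
c=cam("wrist"); pickle.dump(c,open("c4.pkl","wb"))
m=hsv(c,(0,150,100),(8,255,255))
v,u=np.nonzero(m); P=pts(c,m); k=(P[:,2]>.124)&(P[:,2]<.138); Q=P[k]; print(k.sum(),Q.mean(0),cv2.minEnclosingCircle((Q[Q[:,2]>.128][:,:2]*1000).astype(np.float32)))
cv2.imwrite("pics/f.png",c["frame"])
```

```text
11.35 [ 0.42028674 -0.3307081   0.16154425] [ 1.02128081e-03  6.46783620e-01  7.62672850e-01 -1.72601197e-04] 0.7030549240870622
0 [nan nan nan] ((0.0, 0.0), 0.0)<stdin>:6: RuntimeWarning: Mean of empty slice.
  ret = um.true_divide(
```

View pics/f.png

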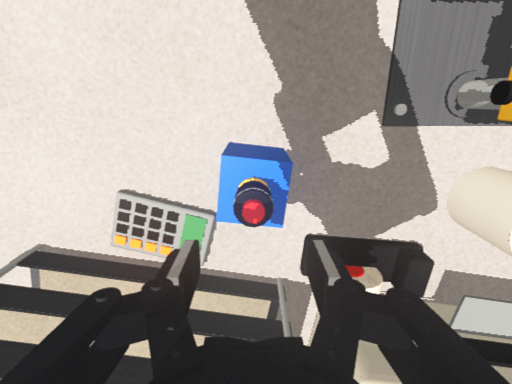

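The pin's button is at (253,212) and the head around it at (253,203), midway between the fingers (185 and 320). The calculator and tape dispenser are clear.

Run:
```python
from h import *
import pickle
c=pickle.load(open("c4.pkl","rb"))
m=hsv(c,(0,120,60),(10,255,255))|hsv(c,(170,120,60),(179,255,255))
k=np.zeros_like(m);k[185:240,225:285]=1;m&=k
P=pts(c,m); print(m.sum(),np.percentile(P[:,2],[5,50,95])); Q=P[P[:,2]>np.percentile(P[:,2],90)-.003]; print(Q.mean(0),cv2.minEnclosingCircle((Q[:,:2]*1000).astype(np.float32)))
```

```text
457 [0.12413331 0.13056862 0.13173606]
[ 0.41997262 -0.33005189  0.13065534] ((419.9320373535156, -330.4966735839844), 8.66994857788086)
```

Call:
{"name": "jog_arm", "arguments": {
  "series": [
    [[0, 0, 15, 0, 0, 0, 60], [0, 0, 15, 0, 0, 0, 60], [0, 0, 15, 0, 0, 0, 60], [0, 0, 14, 0, 0, 0, 60], [0, 0, 8, 0, 0, 0, 60], [0, 0, 4, 0, 0, 0, 60], [0, 0, 0, 0, 0, 0, 60], [0, 0, 0, 0, 0, 0, 45], [0, 0, 0, 0, 0, 0, 38], [0, 0, 0, 0, 0, 0, 36]]
  ]
}}

```text
time_s: 12.4
eef_pos: [0.42, -0.3305, 0.09]
eef_rot: [0.001, 0.647, 0.763, -0.0]
wrist_force: [-0.3, 0.1, -0.4]
opening: 0.423
grasp_force: 0.0
```

Call:
{"name": "jog_arm", "arguments": {
  "series": [
    [[0, 0, 0, 0, 0, 0, 24], [0, 0, 0, 0, 0, 0, 24], [0, 0, 0, 0, 0, 0, 24], [0, 0, -4, 0, 0, 0, 24], [0, 0, -10, 0, 0, 0, 24], [0, 0, -20, 0, 0, 0, 24], [0, 0, -25, 0, 0, 0, 24], [0, 0, -25, 0, 0, 0, 24], [0, 0, -25, 0, 0, 0, 24], [0, 0, -25, 0, 0, 0, 24]]
  ]
}}

```text
time_s: 13.4
eef_pos: [0.4195, -0.3299, 0.225]
eef_rot: [-0.0, 0.647, 0.763, -0.0]
wrist_force: [-0.3, -0.3, -1.1]
opening: 0.337
grasp_force: 59.4
```

Call:
{"name": "jog_arm", "arguments": {
  "series": [
    [[0, 0, -20, 0, 0, 0, 24], [0, 0, -12, 0, 0, 0, 24], [0, 0, -4, 0, 0, 0, 24], [0, 0, 0, 0, 0, 0, 24], [0, 0, 0, 0, 0, 0, 24], [0, 0, 0, 0, 0, 0, 24], [0, 0, 0, 0, 0, 0, 24], [0, 0, 0, 0, 0, 0, 24], [0, 0, 0, 0, 0, 0, 24], [0, 0, 0, 0, 0, 0, 24]]
  ]
}}

```text
time_s: 14.4
eef_pos: [0.4197, -0.3302, 0.2593]
eef_rot: [-0.0, 0.647, 0.763, 0.0]
wrist_force: [-0.4, -0.2, -1.5]
opening: 0.341
grasp_force: 59.4
```

Run:
```python
from plan import *
import pickle
o=ctrl.get_obs(); print(o["time_s"],o["eef_pos"],o["eef_rot"],o["opening"]*85.4,o["wrist_force"],o["torque"])
c=cam("wrist"); pickle.dump(c,open("c5.pkl","wb"))
s=cam("side"); pickle.dump(s,open("c5s.pkl","wb"))
cv2.imwrite("pics/g.png",np.hstack([cv2.resize(c["frame"],(400,300)),cv2.resize(s["frame"][50:140,240:360],(400,300))]))
for n,c in(("w",c),("s",s)):
    m=hsv(c,(0,120,60),(10,255,255))|hsv(c,(170,120,60),(179,255,255))
    P=pts(c,m); Q=P[(P[:,2]>.28)&(P[:,2]<.33)&(abs(P[:,0]-.42)<.05)&(abs(P[:,1]+.33)<.05)]; print(n,len(Q),Q.mean(0) if len(Q) else 0)
    if len(Q): print(np.percentile(Q[:,2],[5,95]),cv2.minEnclosingCircle((Q[:,:2]*1000).astype(np.float32)))
s5=s
m=hsv(s5,(0,0,90),(179,60,255)); P=pts(s5,m); Q=P[(P[:,2]>.17)&(P[:,2]<.235)&(abs(P[:,0]-.42)<.03)&(abs(P[:,1]+.33)<.03)]
for a in np.arange(.17,.235,.01):
    q=Q[(Q[:,2]>=a)&(Q[:,2]<a+.01)]
    if len(q): print(a.round(3),len(q),q.mean(0).round(4))
plan([(623.6,-147.8,262,9.5,24,11)])
```

```text
14.4 [ 0.41968305 -0.33015111  0.25929407] [-7.83421930e-05  6.46833538e-01  7.62631214e-01  1.25860739e-05] 29.119731416877528 [-0.35792022 -0.1674742  -1.50602292] [-0.02584391 -0.00608354  0.04102059]
w 1045 [ 0.4191989  -0.32905041  0.29826151]
[0.29194676 0.30052772] ((420.4158020019531, -333.1276550292969), 11.92752456665039)
s 30 [ 0.41971893 -0.32559535  0.29749993]
[0.29075486 0.30223722] ((418.6629638671875, -325.83795166015625), 9.604670524597168)
0.17 1 [ 0.42   -0.3245  0.1787]
0.18 8 [ 0.4203 -0.3226  0.186 ]
0.19 17 [ 0.4194 -0.3226  0.1962]
0.2 13 [ 0.4192 -0.3233  0.205 ]
0.21 18 [ 0.4199 -0.3237  0.2158]
0.22 13 [ 0.4206 -0.3249  0.2255]
0.23 10 [ 0.4186 -0.3237  0.2327]
[[[13.3, 21.0, -0.2, 0, 0, -0.0, 24], [13.3, 21.0, -0.2, 0, 0, -0.0, 24], [13.3, 21.0, -0.2, 0, 0, -0.0, 24], [13.3, 21.0, -0.3, 0, 0, -0.0, 24], [13.3, 21.0, -0.2, 0, 0, -0.0, 24], [13.4, 21.0, -0.3, 0, 0, -0.0, 24], [13.3, 21.0, -0.2, 0, 0, -0.0, 24], [13.4, 21.0, -0.3, 0, 0, -0.0, 24], [13.3, 21.0, -0.2, 0, 0, -0.001, 24], [13.3, 21.0, -0.3, 0, 0, -0.0, 24]]]
[[[13.4, 20.9, -0.2, 0, 0, -0.001, 24], [0, 0, 0, 0, 0, 0, 24], [0, 0, 0, 0, 0, 0, 24], [0, 0, 0, 0, 0, 0, 24], [0, 0, 0, 0, 0, 0, 24], [0, 0, 0, 0, 0, 0, 24], [0, 0, 0, 0, 0, 0, 24], [0, 0, 0, 0, 0, 0, 24], [0, 0, 0, 0, 0, 0, 24], [0, 0, 0, 0, 0, 0, 24]]]
end [ 623.6 -147.8  262. ] 9.5
```

View pics/g.png

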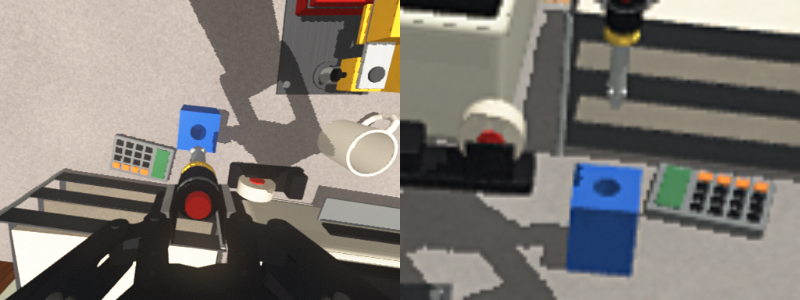

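The wrist view (left) shows the pin held upright with its button at (198,205). The side view (right) shows its shank hanging straight at (615,85), clear above the stand.

Call:
{"name": "jog_arm", "arguments": {
  "series": [
    [[6, 10, -1, 0, 0, 0, 24], [13, 21, -1, 0, 0, 0, 24], [15, 24, -1, 0, 0, 0, 24], [16, 25, 0, 0, 0, 0, 24], [16, 25, 0, 0, 0, 0, 24], [16, 25, 0, 0, 0, 0, 24], [16, 25, 0, 0, 0, 0, 24], [16, 25, 0, 0, 0, 0, 24], [16, 25, 0, 0, 0, 0, 24], [10, 16, 0, 0, 0, 0, 24]]
  ]
}}

```text
time_s: 15.5
eef_pos: [0.6164, -0.1536, 0.2623]
eef_rot: [-0.0, 0.646, 0.763, 0.0]
wrist_force: [0.4, -0.4, -1.3]
opening: 0.341
grasp_force: 59.5
```

Call:
{"name": "jog_arm", "arguments": {
  "series": [
    [[5, 7, 0, 0, 0, 0, 24], [2, 3, 0, 0, 0, 0, 24], [0, 0, 0, 0, 0, 0, 24], [0, 0, 0, 0, 0, 0, 24], [0, 0, 0, 0, 0, 0, 24], [0, 0, 0, 0, 0, 0, 24], [0, 0, 0, 0, 0, 0, 24], [0, 0, 0, 0, 0, 0, 24], [0, 0, 0, 0, 0, 0, 24], [0, 0, 0, 0, 0, 0, 24]]
  ]
}}

```text
time_s: 16.5
eef_pos: [0.6236, -0.1474, 0.2624]
eef_rot: [0.0, 0.647, 0.763, 0.0]
wrist_force: [-0.4, 0.3, -1.4]
opening: 0.338
grasp_force: 59.5
```

Run:
```python
from plan import *
import pickle
o=ctrl.get_obs(); print(o["time_s"],o["eef_pos"],o["eef_rot"],o["opening"]*85.4,o["wrist_force"],o["torque"])
c=cam("wrist"); pickle.dump(c,open("c6.pkl","wb"))
s=cam("side"); pickle.dump(s,open("c6s.pkl","wb")); t=cam("top")
m=hsv(s,(0,0,90),(179,60,255)); P=pts(s,m); Q=P[(P[:,2]>.165)&(P[:,2]<.25)&(abs(P[:,0]-.6236)<.03)&(abs(P[:,1]+.147)<.03)]
for a in np.arange(.165,.25,.01):
    q=Q[(Q[:,2]>=a)&(Q[:,2]<a+.01)]
    if len(q): print(a.round(3),len(q),q.mean(0).round(4))
for nm,c in(("side",s),("wrist",c)):
    m=hsv(c,(18,100,90),(35,255,255)); P=pts(c,m)
    Q=P[(P[:,2]>.15)&(P[:,2]<.17)&(abs(P[:,0]-.62)<.05)&(P[:,1]<-.11)&(P[:,1]>-.18)]
    print(nm,"seat",Q[:,2].mean(),cv2.minAreaRect((Q[:,:2]*1000).astype(np.float32)))
cv2.imwrite("pics/h.png",np.hstack([cv2.resize(c["frame"],(400,300)),cv2.resize(s["frame"][50:140,170:290],(400,300))]))
plan([(623.6,-147.8,234,9.5,24,10)])
```

```text
16.5 [ 0.62360126 -0.14740627  0.26240036] [1.59475649e-06 6.46790744e-01 7.62667511e-01 1.08820493e-05] 28.866597931463126 [-0.4365956   0.30118121 -1.35079684] [ 0.00569133 -0.07987217 -0.01159922]
0.175 1 [ 0.6304 -0.1448  0.1844]
0.185 13 [ 0.6216 -0.1412  0.1905]
0.195 16 [ 0.6211 -0.1405  0.2016]
0.205 14 [ 0.6215 -0.1407  0.2097]
0.215 13 [ 0.6229 -0.1408  0.2202]
0.225 19 [ 0.6226 -0.1408  0.2302]
0.235 18 [ 0.6227 -0.1415  0.2399]
0.245 2 [ 0.6234 -0.14    0.2457]
side seat 0.15852747835166214 ((627.1196899414062, -150.9295654296875), (50.01586151123047, 63.27651596069336), 9.607504844665527)
wrist seat 0.15924951587592845 ((627.673828125, -154.55953979492188), (49.9644889831543, 57.87387466430664), 9.675256729125977)
[[[-0.0, -0.0, 2.8, 0, 0, -0.0, 24], [-0.0, -0.0, 2.8, 0, 0, -0.0, 24], [-0.1, -0.0, 2.8, 0, 0, -0.0, 24], [-0.0, -0.0, 2.9, 0, 0, -0.0, 24], [-0.1, -0.0, 2.8, 0, 0, -0.0, 24], [-0.0, -0.0, 2.9, 0, 0, -0.0, 24], [-0.1, -0.0, 2.8, 0, 0, -0.0, 24], [-0.0, -0.0, 2.9, 0, 0, -0.001, 24], [-0.1, -0.0, 2.8, 0, 0, -0.0, 24], [-0.0, -0.1, 2.9, 0, 0, -0.001, 24]]]
end [ 623.6 -147.8  234. ] 9.5
```

View pics/h.png

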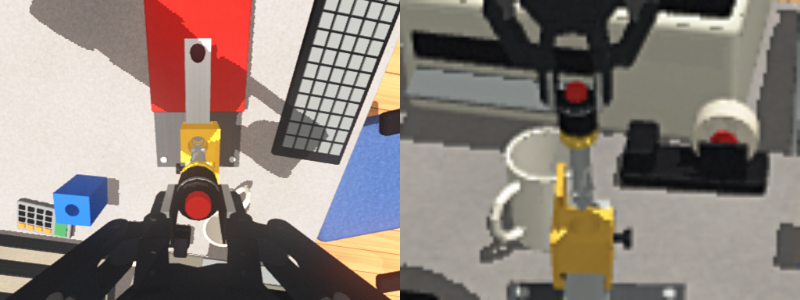

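Wrist view: the pin is over the clevis, with the button at (198,205) and the clevis bore just beyond at (200,145). Side view: the tip is at (590,205), centred above the clevis.

Call:
{"name": "jog_arm", "arguments": {
  "series": [
    [[0, 0, 6, 0, 0, 0, 24], [0, 0, 6, 0, 0, 0, 24], [0, 0, 6, 0, 0, 0, 24], [0, 0, 6, 0, 0, 0, 24], [0, 0, 6, 0, 0, 0, 24], [0, 0, 4, 0, 0, 0, 24], [0, 0, 4, 0, 0, 0, 24], [0, 0, 0, 0, 0, 0, 24], [0, 0, 0, 0, 0, 0, 24], [0, 0, 0, 0, 0, 0, 24]]
  ]
}}

```text
time_s: 17.65
eef_pos: [0.6238, -0.1475, 0.2248]
eef_rot: [0.0, 0.647, 0.763, 0.0]
wrist_force: [0.5, 1.6, -0.3]
opening: 0.34
grasp_force: 59.5
```

Call:
{"name": "jog_arm", "arguments": {
  "series": [
    [[0, 0, 2, 0, 0, 0, 24], [0, 0, 2, 0, 0, 0, 24], [0, 0, 2, 0, 0, 0, 24], [0, 0, 1, 0, 0, 0, 24], [0, 0, 1, 0, 0, 0, 24], [0, 0, 1, 0, 0, 0, 24], [0, 0, 0, 0, 0, 0, 24], [0, 0, 0, 0, 0, 0, 24], [0, 0, 0, 0, 0, 0, 24], [0, 0, 0, 0, 0, 0, 24]]
  ]
}}

```text
time_s: 18.65
eef_pos: [0.6237, -0.1474, 0.2155]
eef_rot: [0.0, 0.647, 0.763, 0.0]
wrist_force: [0.5, 0.1, -2.2]
opening: 0.338
grasp_force: 59.5
```

Call:
{"name": "jog_arm", "arguments": {
  "series": [
    [[0, 0, 1, 0, 0, 0, 24], [0, 0, 1, 0, 0, 0, 24], [0, 0, 1, 0, 0, 0, 24], [0, 0, 1, 0, 0, 0, 24], [0, 0, 0, 0, 0, 0, 24], [0, 0, 0, 0, 0, 0, 24], [0, 0, 0, 0, 0, 0, 24], [0, 0, 0, 0, 0, 0, 24], [0, 0, 0, 0, 0, 0, 24], [0, 0, 0, 0, 0, 0, 24]]
  ]
}}

```text
time_s: 19.65
eef_pos: [0.6236, -0.1474, 0.2114]
eef_rot: [0.0, 0.647, 0.763, -0.0]
wrist_force: [0.9, 0.5, -0.8]
opening: 0.343
grasp_force: 59.5
```

Call:
{"name": "jog_arm", "arguments": {
  "series": [
    [[0, 0, 1, 0, 0, 0, 24], [0, 0, 1, 0, 0, 0, 24], [0, 0, 0, 0, 0, 0, 24], [0, 0, 0, 0, 0, 0, 24], [0, 0, 0, 0, 0, 0, 24], [0, 0, 0, 0, 0, 0, 24], [0, 0, 0, 0, 0, 0, 24], [0, 0, 0, 0, 0, 0, 24], [0, 0, 0, 0, 0, 0, 24], [0, 0, 0, 0, 0, 0, 24]]
  ]
}}

```text
time_s: 20.65
eef_pos: [0.6236, -0.1474, 0.2094]
eef_rot: [0.0, 0.647, 0.763, -0.0]
wrist_force: [0.2, -0.2, -3.0]
opening: 0.337
grasp_force: 59.5
```

Call:
{"name": "jog_arm", "arguments": {
  "series": [
    [[0, 0, 1, 0, 0, 0, 24], [0, 0, 1, 0, 0, 0, 24], [0, 0, 1, 0, 0, 0, 24], [0, 0, 1, 0, 0, 0, 24], [0, 0, 0.5, 0, 0, 0, 24], [0, 0, 0.5, 0, 0, 0, 24], [0, 0, 0, 0, 0, 0, 24], [0, 0, 0, 0, 0, 0, 24], [0, 0, 0, 0, 0, 0, 24], [0, 0, 0, 0, 0, 0, 24]]
  ]
}}

```text
time_s: 21.65
eef_pos: [0.6236, -0.1474, 0.2044]
eef_rot: [0.0, 0.647, 0.763, 0.0]
wrist_force: [-0.7, -0.1, -1.0]
opening: 0.341
grasp_force: 59.5
```

Call:
{"name": "jog_arm", "arguments": {
  "series": [
    [[0, 0, 0.5, 0, 0, 0, 24], [0, 0, 0.5, 0, 0, 0, 24], [0, 0, 0, 0, 0, 0, 24], [0, 0, 0, 0, 0, 0, 24], [0, 0, 0, 0, 0, 0, 24], [0, 0, 0, 0, 0, 0, 24], [0, 0, 0, 0, 0, 0, 24], [0, 0, 0, 0, 0, 0, 24], [0, 0, 0, 0, 0, 0, 24], [0, 0, 0, 0, 0, 0, 24]]
  ]
}}

```text
time_s: 22.65
eef_pos: [0.6236, -0.1474, 0.2034]
eef_rot: [0.0, 0.647, 0.763, -0.0]
wrist_force: [0.7, -0.2, -1.3]
opening: 0.342
grasp_force: 59.5
```

Call:
{"name": "jog_arm", "arguments": {
  "series": [
    [[0, 0, 0.5, 0, 0, 0, 24], [0, 0, 0.5, 0, 0, 0, 24], [0, 0, 0, 0, 0, 0, 24], [0, 0, 0, 0, 0, 0, 24], [0, 0, 0, 0, 0, 0, 24], [0, 0, 0, 0, 0, 0, 24], [0, 0, 0, 0, 0, 0, 24], [0, 0, 0, 0, 0, 0, 24], [0, 0, 0, 0, 0, 0, 24], [0, 0, 0, 0, 0, 0, 24]]
  ]
}}

```text
time_s: 23.65
eef_pos: [0.6238, -0.1475, 0.2028]
eef_rot: [0.0, 0.647, 0.763, 0.0]
wrist_force: [-0.3, 0.1, 5.3]
opening: 0.34
grasp_force: 60.1
```

Call:
{"name": "jog_arm", "arguments": {
  "series": [
    [[0, 0, 0, 0, 0, 0, 33], [0, 0, 0, 0, 0, 0, 36], [0, 0, 0, 0, 0, 0, 42], [0, 0, 0, 0, 0, 0, 50], [0, 0, 0, 0, 0, 0, 60], [0, 0, 0, 0, 0, 0, 60], [0, 0, -5, 0, 0, 0, 60], [0, 0, -15, 0, 0, 0, 60], [0, 0, -20, 0, 0, 0, 60], [0, 0, -20, 0, 0, 0, 60]]
  ]
}}

```text
time_s: 24.65
eef_pos: [0.6238, -0.1475, 0.2644]
eef_rot: [0.0, 0.647, 0.763, 0.0]
wrist_force: [-0.0, 0.2, 0.1]
opening: 0.708
grasp_force: 0.0
```

Run:
```python
from h import *
import pickle
o=ctrl.get_obs(); print(o["time_s"],o["eef_pos"],o["opening"]*85.4,o["wrist_force"])
w=cam("wrist"); s=cam("side"); t=cam("top"); pickle.dump((w,s,t),open("c7.pkl","wb"))
for n,c in(("w",w),("s",s),("t",t)):
    m=hsv(c,(0,120,60),(10,255,255))|hsv(c,(170,120,60),(179,255,255))
    P=pts(c,m); Q=P[(P[:,2]>.21)&(P[:,2]<.27)&(abs(P[:,0]-.623)<.05)&(abs(P[:,1]+.147)<.05)]
    if len(Q):
        zt=np.percentile(Q[:,2],92); T=Q[Q[:,2]>zt-.003]; print(n,len(Q),zt,T.mean(0),cv2.minEnclosingCircle((T[:,:2]*1000).astype(np.float32)))
cv2.imwrite("pics/i.png",np.hstack([cv2.resize(w["frame"],(400,300)),cv2.resize(s["frame"][50:140,170:290],(400,300))]))
```

```text
24.65 [ 0.6237802  -0.14749015  0.26441292] 60.45096168474537 [-0.00869884  0.2373558   0.08923749]
w 522 0.24411136627154303 [ 0.62247789 -0.1480336   0.24329687] ((622.6243286132812, -148.3606719970703), 8.87708568572998)
s 36 0.2454304465901656 [ 0.6224503  -0.14531415  0.24439643] ((622.010009765625, -145.4063720703125), 8.891522407531738)
t 52 0.24533556425867187 [ 0.62028805 -0.14778231  0.24387654] ((619.8599243164062, -147.92137145996094), 7.653103828430176)
```

View pics/i.png

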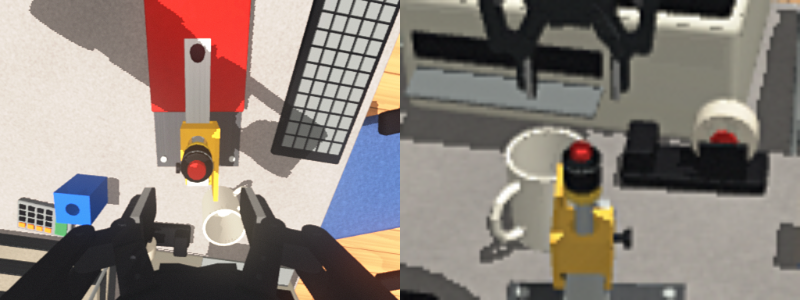

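The pin stands upright in the clevis with its button at (197,170) in the wrist view and (580,150) in the side view. The bar is still shut and the fingers are clear.

Call:
{"name": "jog_arm", "arguments": {
  "series": [
    [[-0.3, -0.9, 0, 0, 0, 0, 30], [0, 0, 0, 0, 0, 0, 10], [0, 0, 0, 0, 0, 0, 0], [0, 0, 0, 0, 0, 0, 0], [0, 0, 0, 0, 0, 0, 0], [0, 0, 5, 0, 0, 0, 0], [0, 0, 5, 0, 0, 0, 0], [0, 0, 4, 0, 0, 0, 0], [0, 0, 2, 0, 0, 0, 0], [0, 0, 1, 0, 0, 0, 0]]
  ]
}}

```text
time_s: 25.8
eef_pos: [0.6226, -0.1478, 0.2449]
eef_rot: [-0.0, 0.647, 0.763, -0.0]
wrist_force: [-0.4, 0.1, -1.0]
opening: 0.002
grasp_force: 0.0
```

Call:
{"name": "jog_arm", "arguments": {
  "series": [
    [[0, 0, 1, 0, 0, 0, 0], [0, 0, 1, 0, 0, 0, 0], [0, 0, 1, 0, 0, 0, 0], [0, 0, 1, 0, 0, 0, 0], [0, 0, 0.5, 0, 0, 0, 0], [0, 0, 0, 0, 0, 0, 0], [0, 0, 0, 0, 0, 0, 0], [0, 0, 0, 0, 0, 0, 0], [0, 0, 0, 0, 0, 0, 0], [0, 0, 0, 0, 0, 0, 0]]
  ]
}}

```text
time_s: 26.8
eef_pos: [0.6228, -0.1479, 0.2409]
eef_rot: [0.0, 0.647, 0.763, 0.0]
wrist_force: [0.3, 0.1, -0.6]
opening: -0.002
grasp_force: 0.0
```

Call:
{"name": "jog_arm", "arguments": {
  "series": [
    [[0, 0, 1, 0, 0, 0, 0], [0, 0, 1, 0, 0, 0, 0], [0, 0, 0, 0, 0, 0, 0], [0, 0, 0, 0, 0, 0, 0], [0, 0, 0, 0, 0, 0, 0], [0, 0, 0, 0, 0, 0, 0], [0, 0, 0, 0, 0, 0, 0], [0, 0, 0, 0, 0, 0, 0], [0, 0, 0, 0, 0, 0, 0], [0, 0, 0, 0, 0, 0, 0]]
  ]
}}

```text
time_s: 27.8
eef_pos: [0.6228, -0.1479, 0.2389]
eef_rot: [0.0, 0.647, 0.763, 0.0]
wrist_force: [0.4, 0.4, 0.1]
opening: 0.001
grasp_force: 0.0
```

Run:
```python
from h import *
import pickle
o=ctrl.get_obs(); print(o["time_s"],o["eef_pos"],o["opening"]*85.4,o["wrist_force"])
w=cam("wrist"); s=cam("side"); pickle.dump((w,s),open("c8.pkl","wb"))
cv2.imwrite("pics/j.png",np.hstack([cv2.resize(w["frame"][90:330,110:430],(400,300)),cv2.resize(s["frame"][70:130,185:265],(400,300),interpolation=cv2.INTER_NEAREST)]))
```

```text
27.8 [ 0.62277111 -0.14786499  0.23890935] 0.10300826744675654 [0.3825997  0.38380214 0.08271658]
```

View pics/j.png

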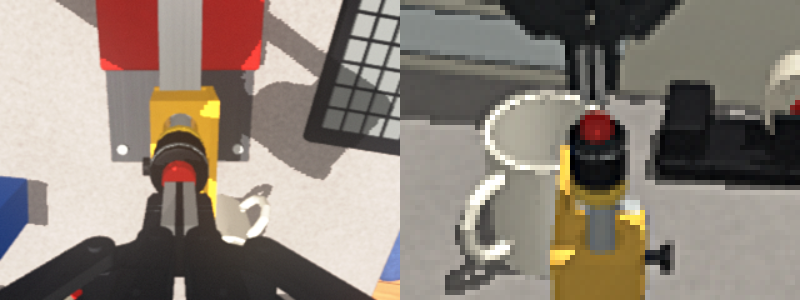

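In the wrist crop the red button (180,172) still shows just ahead of the shut fingers. In the side crop the fingertips (593,100) end slightly above the button (597,122), so there is no contact yet.

Run:
```python
from h import *
import pickle
w,s=pickle.load(open("c8.pkl","rb"))
for n,c in(("w",w),("s",s)):
    m=hsv(c,(0,120,60),(10,255,255))|hsv(c,(170,120,60),(179,255,255))
    P=pts(c,m); Q=P[(P[:,2]>.19)&(P[:,2]<.27)&(abs(P[:,0]-.623)<.05)&(abs(P[:,1]+.147)<.05)]
    zt=np.percentile(Q[:,2],92); T=Q[Q[:,2]>zt-.003]; print(n,len(Q),np.percentile(Q[:,2],[5,50,92]),T.mean(0))
v,u=np.mgrid[0:384,0:512]; c=s
P=(np.dstack([(u-c["cx"])/c["fx"]*c["z_map"],(v-c["cy"])/c["fy"]*c["z_map"],c["z_map"]])@rot(c).T)+np.array(c["xyz"])
for r in range(84,104): print(r,P[r,224,:].round(4),c["frame"][r,224])
```

```text
w 416 [0.23546235 0.24277996 0.2440913 ] [ 0.6218949  -0.14448048  0.24370271]
s 35 [0.23701793 0.24225735 0.24675159] [ 0.62303522 -0.1438666   0.24578569]
84 [ 0.6179 -0.1363  0.2858] [110 114 114]
85 [ 0.6185 -0.1379  0.2812] [112 115 116]
86 [ 0.6194 -0.1407  0.2758] [121 124 125]
87 [ 0.6186 -0.1371  0.2753] [116 120 120]
88 [ 0.618  -0.1345  0.2741] [93 95 94]
89 [ 0.6193 -0.1388  0.2673] [86 87 86]
90 [ 0.6193 -0.1381  0.2645] [ 97 103 102]
91 [ 0.7047 -0.4583  0.0012] [174 191 196]
92 [ 0.6245 -0.1563  0.243 ] [ 72  81 161]
93 [ 0.6237 -0.1526  0.2425] [ 15  15 115]
94 [ 0.6219 -0.1452  0.2452] [ 26  27 121]
95 [ 0.621  -0.1414  0.2449] [ 30  32 131]
96 [ 0.6207 -0.1396  0.2429] [ 36  40 164]
97 [ 0.6201 -0.1366  0.242 ] [ 29  32 137]
98 [ 0.6204 -0.1372  0.2381] [22 22 66]
99 [ 0.6203 -0.1364  0.2353] [32 29 22]
100 [ 0.6191 -0.1312  0.2362] [26 23 22]
101 [ 0.6186 -0.1287  0.2349] [47 47 46]
102 [ 0.6196 -0.1318  0.2288] [25 24 23]
103 [ 0.6199 -0.1321  0.225 ] [16 15 15]
```

Call:
{"name": "jog_arm", "arguments": {
  "series": [
    [[0, 0, 1.5, 0, 0, 0, 0], [0, 0, 1.5, 0, 0, 0, 0], [0, 0, 1.5, 0, 0, 0, 0], [0, 0, 1.5, 0, 0, 0, 0], [0, 0, 1.5, 0, 0, 0, 0], [0, 0, 1.5, 0, 0, 0, 0], [0, 0, 1, 0, 0, 0, 0], [0, 0, 1, 0, 0, 0, 0], [0, 0, 0, 0, 0, 0, 0], [0, 0, 0, 0, 0, 0, 0]]
  ]
}}

```text
time_s: 28.9
eef_pos: [0.6228, -0.1479, 0.2279]
eef_rot: [0.0, 0.647, 0.763, 0.0]
wrist_force: [0.1, 0.1, 0.3]
opening: 0.002
grasp_force: 0.0
```

```bash
cat > chk.py <<'E'
from h import *
o=ctrl.get_obs(); print(o["time_s"],o["eef_pos"].round(4),o["wrist_force"].round(1))
w=cam("wrist"); s=cam("side")
for n,c in(("w",w),("s",s)):
    m=hsv(c,(0,120,50),(10,255,255))|hsv(c,(170,120,50),(179,255,255))
    P=pts(c,m); Q=P[(P[:,2]>.17)&(P[:,2]<.27)&(abs(P[:,0]-.623)<.03)&(abs(P[:,1]+.147)<.03)]
    if len(Q): print(n,"btn",len(Q),np.percentile(Q[:,2],[5,50,92]).round(4),Q.mean(0).round(4))
    m=hsv(c,(18,120,80),(35,255,255)); P=pts(c,m); Q=P[(P[:,2]>.166)&(P[:,2]<.25)&(abs(P[:,0]-.623)<.03)&(abs(P[:,1]+.147)<.03)]
    if len(Q): print(n,"sleeve",len(Q),np.percentile(Q[:,2],[5,50,95]).round(4))
v,u=np.mgrid[0:384,0:512]; c=s
P=(np.dstack([(u-c["cx"])/c["fx"]*c["z_map"],(v-c["cy"])/c["fy"]*c["z_map"],c["z_map"]])@rot(c).T)+np.array(c["xyz"])
for col in(222,226): print(col,[(r,round(P[r,col,1]*1000),round(P[r,col,2]*1000),c["frame"][r,col].tolist()) for r in range(82,112,1)])
E
python3 chk.py
```

```text
28.9 [ 0.6228 -0.1479  0.2279] [0.1 0.1 0.3]
w btn 262 [0.2353 0.2406 0.2437] [ 0.6212 -0.1424  0.2407]
w sleeve 230 [0.1963 0.2004 0.2318]
s btn 30 [0.2352 0.242  0.2456] [ 0.6219 -0.1428  0.2415]
s sleeve 31 [0.196  0.2005 0.208 ]
222 [(82, -139, 289, [53, 53, 53]), (83, -135, 290, [87, 89, 89]), (84, -137, 284, [80, 82, 81]), (85, -134, 284, [78, 80, 80]), (86, -136, 279, [82, 85, 84]), (87, -136, 276, [105, 108, 108]), (88, -133, 275, [104, 107, 106]), (89, -134, 270, [105, 108, 108]), (90, -140, 262, [106, 109, 108]), (91, -135, 263, [104, 107, 106]), (92, -136, 259, [105, 108, 104]), (93, -134, 257, [103, 106, 105]), (94, -153, 238, [26, 26, 115]), (95, -138, 247, [25, 26, 131]), (96, -140, 242, [24, 25, 123]), (97, -139, 240, [24, 27, 121]), (98, -141, 234, [20, 21, 35]), (99, -133, 237, [32, 30, 25]), (100, -133, 234, [23, 24, 22]), (101, -132, 231, [65, 66, 62]), (102, -128, 231, [29, 27, 28]), (103, -134, 223, [14, 12, 11]), (104, -132, 221, [17, 16, 17]), (105, -132, 217, [22, 19, 18]), (106, -134, 212, [15, 8, 5]), (107, -134, 209, [18, 31, 37]), (108, -139, 201, [39, 99,
[... 369 characters left out ...]
-143, 261, [37, 37, 33]), (91, -140, 261, [51, 52, 50]), (92, -142, 255, [111, 115, 120]), (93, -142, 252, [56, 59, 116]), (94, -148, 243, [14, 16, 124]), (95, -144, 243, [24, 25, 127]), (96, -142, 242, [24, 27, 118]), (97, -143, 237, [22, 24, 112]), (98, -144, 234, [18, 14, 0]), (99, -140, 233, [29, 26, 23]), (100, -136, 233, [45, 44, 43]), (101, -133, 232, [109, 110, 106]), (102, -134, 228, [7, 5, 6]), (103, -137, 222, [18, 16, 17]), (104, -133, 222, [20, 19, 20]), (105, -135, 217, [22, 22, 19]), (106, -137, 211, [16, 11, 9]), (107, -135, 209, [17, 24, 28]), (108, -137, 204, [33, 82, 98]), (109, -137, 201, [46, 121, 147]), (110, -137, 197, [42, 110, 132]), (111, -143, 188, [74, 104, 111])]
```

Call:
{"name": "jog_arm", "arguments": {
  "series": [
    [[0, 0, 1, 0, 0, 0, 0], [0, 0, 1, 0, 0, 0, 0], [0, 0, 1, 0, 0, 0, 0], [0, 0, 1, 0, 0, 0, 0], [0, 0, 1, 0, 0, 0, 0], [0, 0, 1, 0, 0, 0, 0], [0, 0, 0, 0, 0, 0, 0], [0, 0, 0, 0, 0, 0, 0], [0, 0, 0, 0, 0, 0, 0], [0, 0, 0, 0, 0, 0, 0]]
  ]
}}

```text
time_s: 30.0
eef_pos: [0.6228, -0.1478, 0.2219]
eef_rot: [0.0, 0.647, 0.763, 0.0]
wrist_force: [0.0, 1.1, -0.1]
opening: -0.006
grasp_force: 0.0
```

```bash
python3 chk.py | head -5
```

```text
30.0 [ 0.6228 -0.1478  0.2219] [ 0.   1.1 -0.1]
w btn 137 [0.2351 0.2379 0.2421] [ 0.6211 -0.1421  0.2389]
w sleeve 255 [0.196  0.2004 0.2311]
s btn 18 [0.2339 0.2395 0.2438] [ 0.621  -0.1423  0.2391]
s sleeve 31 [0.1972 0.2005 0.205 ]
```

Call:
{"name": "jog_arm", "arguments": {
  "series": [
    [[0, 0, 1, 0, 0, 0, 0], [0, 0, 1, 0, 0, 0, 0], [0, 0, 1, 0, 0, 0, 0], [0, 0, 0, 0, 0, 0, 0], [0, 0, 0, 0, 0, 0, 0], [0, 0, 0, 0, 0, 0, 0], [0, 0, 0, 0, 0, 0, 0], [0, 0, 0, 0, 0, 0, 0], [0, 0, 0, 0, 0, 0, 0], [0, 0, 0, 0, 0, 0, 0]]
  ]
}}

```text
time_s: 31.1
eef_pos: [0.6228, -0.1478, 0.2189]
eef_rot: [-0.0, 0.647, 0.763, -0.0]
wrist_force: [0.3, 0.1, 3.0]
opening: 0.003
grasp_force: 1.5
```

```bash
python3 chk.py
```

```text
31.1 [ 0.6228 -0.1478  0.2189] [0.3 0.1 3. ]
w btn 99 [0.2336 0.2361 0.2443] [ 0.6207 -0.1419  0.2372]
w sleeve 254 [0.1952 0.1991 0.2252]
s btn 16 [0.2328 0.239  0.2435] [ 0.62   -0.1418  0.2384]
s sleeve 30 [0.1947 0.1986 0.2031]
222 [(82, -140, 289, [26, 23, 21]), (83, -135, 289, [27, 25, 22]), (84, -132, 289, [37, 36, 35]), (85, -142, 277, [73, 75, 74]), (86, -135, 279, [88, 91, 91]), (87, -137, 275, [106, 109, 109]), (88, -135, 273, [105, 108, 107]), (89, -134, 270, [105, 108, 108]), (90, -135, 266, [107, 109, 110]), (91, -137, 261, [107, 110, 109]), (92, -135, 260, [106, 109, 109]), (93, -136, 256, [108, 111, 110]), (94, -139, 250, [110, 113, 110]), (95, -136, 248, [108, 111, 107]), (96, -137, 245, [78, 80, 110]), (97, -137, 241, [21, 22, 124]), (98, -141, 234, [17, 18, 63]), (99, -141, 231, [35, 31, 24]), (100, -131, 235, [26, 25, 23]), (101, -129, 233, [47, 46, 44]), (102, -134, 226, [47, 47, 45]), (103, -133, 223, [16, 14, 13]), (104, -132, 221, [16, 14, 13]), (105, -131, 218, [18, 16, 17]), (106, -135, 212, [21, 16, 15]), (107, -134, 208, [14, 10, 10]), (108, -133, 206, [25
[... 369 characters left out ...]
0, -146, 259, [44, 42, 41]), (91, -141, 260, [56, 54, 53]), (92, -139, 258, [66, 67, 66]), (93, -142, 252, [59, 59, 55]), (94, -143, 247, [72, 71, 75]), (95, -141, 246, [92, 95, 120]), (96, -135, 248, [77, 80, 107]), (97, -142, 239, [17, 21, 117]), (98, -143, 234, [19, 18, 56]), (99, -140, 233, [36, 33, 27]), (100, -133, 236, [36, 37, 34]), (101, -133, 232, [56, 56, 53]), (102, -132, 230, [50, 50, 50]), (103, -132, 226, [15, 11, 12]), (104, -133, 222, [19, 16, 15]), (105, -132, 219, [17, 18, 17]), (106, -135, 213, [21, 17, 16]), (107, -135, 209, [13, 13, 13]), (108, -134, 206, [27, 60, 72]), (109, -135, 202, [49, 127, 152]), (110, -137, 197, [44, 116, 140]), (111, -134, 196, [64, 109, 122])]
```

Call:
{"name": "jog_arm", "arguments": {
  "series": [
    [[0, 0, 1, 0, 0, 0, 0], [0, 0, 1, 0, 0, 0, 0], [0, 0, 1, 0, 0, 0, 0], [0, 0, 1, 0, 0, 0, 0], [0, 0, 1, 0, 0, 0, 0], [0, 0, 1, 0, 0, 0, 0], [0, 0, 0, 0, 0, 0, 0], [0, 0, 0, 0, 0, 0, 0], [0, 0, 0, 0, 0, 0, 0], [0, 0, 0, 0, 0, 0, 0]]
  ]
}}

```text
time_s: 32.2
eef_pos: [0.6227, -0.1479, 0.2129]
eef_rot: [-0.0, 0.647, 0.763, -0.0]
wrist_force: [-0.9, -0.4, -0.6]
opening: -0.002
grasp_force: 0.0
```

```bash
python3 chk.py|head -5
```

```text
32.2 [ 0.6227 -0.1479  0.2129] [-0.9 -0.4 -0.6]
w btn 95 [0.2283 0.2307 0.2385] [ 0.6202 -0.1418  0.2315]
w sleeve 256 [0.1894 0.1935 0.2222]
s btn 17 [0.2296 0.2337 0.2399] [ 0.6196 -0.1401  0.2344]
s sleeve 32 [0.1888 0.1932 0.2002]
```

Call:
{"name": "jog_arm", "arguments": {
  "series": [
    [[0, 0, 2, 0, 0, 0, 0], [0, 0, 2, 0, 0, 0, 0], [0, 0, 2, 0, 0, 0, 0], [0, 0, 2, 0, 0, 0, 0], [0, 0, 2, 0, 0, 0, 0], [0, 0, 2, 0, 0, 0, 0], [0, 0, 1, 0, 0, 0, 0], [0, 0, 0, 0, 0, 0, 0], [0, 0, 0, 0, 0, 0, 0], [0, 0, 0, 0, 0, 0, 0]]
  ]
}}

```text
time_s: 33.3
eef_pos: [0.6226, -0.1478, 0.1996]
eef_rot: [-0.0, 0.647, 0.763, -0.0]
wrist_force: [1.2, -0.4, 0.4]
opening: -0.002
grasp_force: 0.0
```

```bash
python3 chk.py|head -5
```

```text
33.3 [ 0.6226 -0.1478  0.1996] [ 1.2 -0.4  0.4]
w btn 137 [0.2147 0.2181 0.225 ] [ 0.6239 -0.1405  0.2186]
w sleeve 264 [0.1758 0.1797 0.2375]
s btn 18 [0.2157 0.2199 0.2221] [ 0.6225 -0.1403  0.2195]
s sleeve 35 [0.174  0.1803 0.1866]
```

Call:
{"name": "jog_arm", "arguments": {
  "series": [
    [[0, 0, 2, 0, 0, 0, 0], [0, 0, 2, 0, 0, 0, 0], [0, 0, 2, 0, 0, 0, 0], [0, 0, 2, 0, 0, 0, 0], [0, 0, 2, 0, 0, 0, 0], [0, 0, 2, 0, 0, 0, 0], [0, 0, 1, 0, 0, 0, 0], [0, 0, 1, 0, 0, 0, 0], [0, 0, 0, 0, 0, 0, 0], [0, 0, 0, 0, 0, 0, 0]]
  ]
}}

```text
time_s: 34.4
eef_pos: [0.6226, -0.1477, 0.1856]
eef_rot: [-0.0, 0.647, 0.763, -0.0]
wrist_force: [-1.2, -0.2, -0.0]
opening: 0.001
grasp_force: 0.0
```

```bash
python3 chk.py|head -5
```

```text
34.4 [ 0.6226 -0.1477  0.1856] [-1.2 -0.2 -0. ]
w btn 155 [0.201  0.2038 0.2102] [ 0.6227 -0.1406  0.2046]
w sleeve 153 [0.1661 0.1737 0.2384]
s btn 18 [0.1998 0.206  0.2084] [ 0.6206 -0.1408  0.2051]
s sleeve 23 [0.1664 0.1676 0.2234]
```

Call:
{"name": "jog_arm", "arguments": {
  "series": [
    [[0, 0, 1, 0, 0, 0, 0], [0, 0, 1, 0, 0, 0, 0], [0, 0, 1, 0, 0, 0, 0], [0, 0, 1, 0, 0, 0, 0], [0, 0, 1, 0, 0, 0, 0], [0, 0, 0.5, 0, 0, 0, 0], [0, 0, 0.5, 0, 0, 0, 0], [0, 0, 0, 0, 0, 0, 0], [0, 0, 0, 0, 0, 0, 0], [0, 0, 0, 0, 0, 0, 0]]
  ]
}}

```text
time_s: 35.5
eef_pos: [0.6232, -0.1482, 0.1805]
eef_rot: [0.001, 0.647, 0.763, 0.0]
wrist_force: [0.0, -0.1, 5.8]
opening: 0.001
grasp_force: 2.8
```

Call:
{"name": "jog_arm", "arguments": {
  "series": [
    [[0, 0, 0.5, 0, 0, 0, 0], [0, 0, 0.5, 0, 0, 0, 0], [0, 0, 0.5, 0, 0, 0, 0], [0, 0, 0, 0, 0, 0, 0], [0, 0, 0, 0, 0, 0, 0], [0, 0, 0, 0, 0, 0, 0], [0, 0, 0, 0, 0, 0, 0], [0, 0, 0, 0, 0, 0, 0], [0, 0, 0, 0, 0, 0, 0], [0, 0, 0, 0, 0, 0, 0]]
  ]
}}

```text
time_s: 36.5
eef_pos: [0.6233, -0.1482, 0.1793]
eef_rot: [0.001, 0.647, 0.763, 0.0]
wrist_force: [-0.8, -1.6, 6.7]
opening: 0.003
grasp_force: 3.4
```

Call:
{"name": "jog_arm", "arguments": {
  "series": [
    [[0, 0, 0.5, 0, 0, 0, 0], [0, 0, 0.5, 0, 0, 0, 0], [0, 0, 0.5, 0, 0, 0, 0], [0, 0, 0, 0, 0, 0, 0], [0, 0, 0, 0, 0, 0, 0], [0, 0, 0, 0, 0, 0, 0], [0, 0, 0, 0, 0, 0, 0], [0, 0, 0, 0, 0, 0, 0], [0, 0, 0, 0, 0, 0, 0], [0, 0, 0, 0, 0, 0, 0]]
  ]
}}

```text
time_s: 37.5
eef_pos: [0.6235, -0.1484, 0.1788]
eef_rot: [0.001, 0.647, 0.763, 0.0]
wrist_force: [-2.3, 0.4, 10.7]
opening: -0.002
grasp_force: 5.4
```

```bash
python3 chk.py|head -5
```

```text
37.5 [ 0.6235 -0.1484  0.1788] [-2.3  0.4 10.7]
w btn 144 [0.1961 0.1987 0.2038] [ 0.6219 -0.141   0.1993]
w sleeve 96 [0.1675 0.1779 0.2454]
s btn 12 [0.195  0.1991 0.2024] [ 0.6207 -0.1416  0.1991]
s sleeve 11 [0.1663 0.1675 0.2054]
```

Call:
{"name": "jog_arm", "arguments": {
  "series": [
    [[0, 0, 0.4, 0, 0, 0, 0], [0, 0, 0.3, 0, 0, 0, 0], [0, 0, 0.3, 0, 0, 0, 0], [0, 0, 0, 0, 0, 0, 0], [0, 0, 0, 0, 0, 0, 0], [0, 0, 0, 0, 0, 0, 0], [0, 0, 0, 0, 0, 0, 0], [0, 0, 0, 0, 0, 0, 0], [0, 0, 0, 0, 0, 0, 0], [0, 0, 0, 0, 0, 0, 0]]
  ]
}}

```text
time_s: 38.6
eef_pos: [0.6237, -0.1485, 0.1785]
eef_rot: [0.002, 0.647, 0.763, 0.0]
wrist_force: [-2.2, -0.4, 14.2]
opening: 0.001
grasp_force: 6.9
```

```bash
cat >> chk.py <<'E'
print("head dark rows, wrist:")
c=w; P=(np.dstack([(u-c["cx"])/c["fx"]*c["z_map"],(v-c["cy"])/c["fy"]*c["z_map"],c["z_map"]])@rot(c).T)+np.array(c["xyz"])
g=c["frame"].max(2); d=np.hypot(P[...,0]-.6235,P[...,1]+.1478)
k=(d<.016)&(d>.0105)&(g<90)&(P[...,2]>.17)&(P[...,2]<.26)&(P[...,1]>-.147); print(k.sum(),np.percentile(P[...,2][k],[10,50,70,80,90,95]).round(4) if k.sum() else 0)
E
python3 chk.py|grep -v "^22"; tail -0 chk.py
```

```text
38.6 [ 0.6237 -0.1485  0.1785] [-2.2 -0.4 14.2]
w btn 140 [0.196  0.1983 0.2039] [ 0.6218 -0.1411  0.199 ]
w sleeve 98 [0.1666 0.1832 0.2433]
s btn 12 [0.1966 0.1994 0.2016] [ 0.6206 -0.1414  0.1993]
s sleeve 10 [0.1671 0.1681 0.2077]
head dark rows, wrist:
2881 [0.186  0.2408 0.2493 0.253  0.2565 0.258 ]
```

Call:
{"name": "jog_arm", "arguments": {
  "series": [
    [[0, 0, -1, 0, 0, 0, 0], [0, 0, -2, 0, 0, 0, 0], [0, 0, -3, 0, 0, 0, 0], [0, 0, -4, 0, 0, 0, 0], [0, 0, -8, 0, 0, 0, 0], [0, 0, -12, 0, 0, 0, 0], [0, 0, -15, 0, 0, 0, 0], [0, 0, -15, 0, 0, 0, 0], [0, 0, -10, 0, 0, 0, 0], [0, 0, -4, 0, 0, 0, 0]]
  ]
}}

```text
time_s: 39.7
eef_pos: [0.6235, -0.1482, 0.2522]
eef_rot: [0.001, 0.647, 0.763, 0.0]
wrist_force: [-0.2, 0.3, 0.7]
opening: -0.003
grasp_force: 0.0
```

```bash
cat > fin.py <<'E'
from h import *
o=ctrl.get_obs(); print(o["time_s"],o["eef_pos"].round(4),o["wrist_force"].round(1))
for n in("wrist","side","top"):
    c=cam(n)
    v,u=np.mgrid[0:384,0:512]
    P=(np.dstack([(u-c["cx"])/c["fx"]*c["z_map"],(v-c["cy"])/c["fy"]*c["z_map"],c["z_map"]])@rot(c).T)+np.array(c["xyz"])
    r=hsv(c,(0,120,50),(10,255,255))|hsv(c,(170,120,50),(179,255,255))
    d=np.hypot(P[...,0]-.6235,P[...,1]+.1478); z=P[...,2]
    k=r&(d<.02)&(z>.17)&(z<.26)
    if k.sum(): Q=P[k]; zt=np.percentile(Q[:,2],90); T=Q[Q[:,2]>zt-.003]; print(n,"btn",k.sum(),"top",T[:,2].mean().round(4),T.mean(0).round(4),cv2.minEnclosingCircle((T[:,:2]*1000).astype(np.float32)))
    k=~r&(d<.0155)&(d>.0115)&(z>.185)&(z<.206)&(c["frame"].max(2)<100)
    if k.sum(): print(n,"head ring",k.sum(),np.percentile(z[k],[25,50,75,90]).round(4))
    y=hsv(c,(18,120,80),(35,255,255))&(z>.15)&(z<.166)&(abs(P[...,0]-.623)<.03)&(abs(P[...,1]+.148)<.03)
    print(n,"seat",np.median(z[y]).round(4))
    kb=(c["frame"].max(2)<70)&(z>.155)&(z<.17)&(np.hypot(P[...,0]-.60,P[...,1]+.04)<.05)
    if kb.sum(): print(n,"knob",P[kb].mean(0).round(4))
E
python3 fin.py
```

```text
39.7 [ 0.6235 -0.1482  0.2522] [-0.2  0.3  0.7]
wrist btn 444 top 0.2065 [ 0.6228 -0.1468  0.2065] ((622.9456787109375, -147.30364990234375), 8.880685806274414)
wrist head ring 386 [0.198  0.1984 0.1989 0.1993]
wrist seat 0.1596
wrist knob [ 0.605  -0.0438  0.1614]
side btn 35 top 0.2073 [ 0.6223 -0.1447  0.2073] ((621.156494140625, -145.13819885253906), 8.612074851989746)
side head ring 26 [0.1945 0.1977 0.1992 0.2009]
side seat 0.1597
side knob [ 0.6052 -0.0362  0.1609]
top btn 58 top 0.2066 [ 0.6213 -0.1479  0.2066] ((620.4209594726562, -147.8788299560547), 8.576598167419434)
top head ring 32 [0.1957 0.1966 0.1983 0.1996]
top seat 0.1584
top knob [ 0.6032 -0.039   0.1611]
```

The button top is at 206.5 mm and the head at 198.4 mm, so the sleeve is left squeezed by about 2 mm. The balls have locked, the bar is still shut, and the arm is clear.

```bash
python3 -c "
from bench import ctrl
print(ctrl.hand_in())"
```

```text
the job is handed in; nothing more can be done
None
```

The job is done and handed in at about 40 s: the bar is shut against its stop, and the pin is home and locked with its sleeve left squeezed about 2 mm. The highest push I read on the pin was about 14 N, and I did not measure the other desk items again at the end.

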